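# Fetch the large setting ring from behind the gauges

## Robot

A 6-joint arm with a two-finger parallel gripper is mounted at the origin on the work surface. World frame = base frame: x ahead of the robot, y to its left, z up, the work surface at z = 0. Lengths are in m, angles in rad, forces in N, time in s.
With the tool pointing down it reaches from about 0.425 to 0.95 m from the base axis. Payload 3.5 kg.
Tool frame: the origin (TCP) lies on the centre line of the jaws, within the pads' length; the fingertips stand 11 mm ahead of it and the grasp point (between the pads) lies 8 mm behind it; x points along the fingers, y is the direction in which the jaws open and shut, and the axes are right-handed (so a half turn about x gives the same grasp; the last joint's range is limited). The gripper opens to 85 mm and grips with 20 to 120 N. Pads are 22 mm wide; open, the fingers measure 114 mm over their backs; the gripper's body (76 mm by 85 mm) begins 54 mm behind the grasp point. The pads swing forward as they close: fully open they stand 13 mm farther back than shut.
Start: joints at [-1.255, 0.286, 1.577, -0, 1.279, -0.15], TCP at [0.303, -0.603, 0.242] pointing down, gripper open.
Joint ranges: [-2.77, 2.77], [-0.9, 2.22], [0.21, 2.48], [-1.53, 4.67], [0.24, 2.81], [-2.84, 2.84]. Speed limits (rad/s): [2.79, 2.79, 3.14, 3.14, 3.14, 3.14].

## Interface

Orientations are given as a unit quaternion [x, y, z, w].
In Python, from plant import ctrl gives the robot as it stands. The module is installed in compiled form; this text tells all that it offers.
- The arm moves only by the tool drive_tool, never from a script. Its argument "series" is a list of rows, each a list of 2 entries, a list of its own where there are three numbers: the shift along the tool's x, y, z in units of 50 mm (1.0 is 50 mm), then the turn, a rotation vector about the tool's x, y, z in degrees. A call has 1 to 5 rows; each row shifts and turns the pose as measured when the row begins, along the tool's axes as they then stand; what a row does not reach is not made up. A row lasts 1/10 s, in which the tool goes at most 50 mm and 8.59 degrees, less where a joint would pass 70% of its speed; a pose out of reach is approached as far as the arm can. A call is refused whole if a number of a shift passes 1 or a number of a turn 8.59, either way. A call with a gripper value outside its range is refused whole. "grip" is the gripper's target within -1 to 1 (fully open at 1, half-way at 0, shut at -1), set as the call begins (left out, the last holds). The fingers move at their own pace and stop on an object; "newtons" is the grip in N (left out, the last holds). Time passes only in rows, so rows that do not move let the fingers close. It gives the time, the measured TCP pose, the force and the opening at its end, in the units of the state.
- ctrl.get_state(): the state, without advancing time (a new reading comes with each control period).
- ctrl.read_camera(name): name is "scene" or "top"; returns a dict with "img" (420x560x3 uint8, red, green, blue), "camera_matrix" (3x3 intrinsics, pixels), "k1" (the pictures are not rectified: a ray, as slopes to the right and down, at radius r is drawn at 1 + k1 r^2 times it, then the intrinsics apply), "R" (3x3) and "t" (3): a world point X has camera coordinates R X + t. Camera axes: x right, y down, z forward; pixel columns grow to the right and rows downward; lengths in m; the calibration is good to about 2 mm. A picture is of the moment at which its call begins. There is no depth.
- ctrl.sign_off(): hands the job in, once; it reports no verdict.
The state is a dict: "time": time; "qpos": joint angles; "dq": joint speeds; "joint_efforts": joint torques, N m; "eef_pos": TCP position; "tcp_rot": TCP orientation; "contact_force": force on the tool from outside, world axes, zero at the start; "wrist_torque": the same for the moment, N m; "opening": opening from 0.0 (shut) to 1.0 (fully open).
Only numpy, scipy, OpenCV 4.12 (cv2) and the standard library are available. Lean on these libraries where they do the work, as an engineer would, in place of code of your own. Each camera call takes 0.05 s, during which the arm holds its last target.

## Task

The large setting ring is boxed in behind three tall gauges on the storage board: first stand all three gauges upright in the side tray, and only then lift the ring out and lower it gently over the spigot of the checking fixture until it lies flat. Then stand each gauge back on the board in the place where it itself stood at the start. Do not let any gauge fall over, and leave the small ring where it is.

Things in the scene. Friction and masses are not known exactly. Their poses are not given: they have to be found in the camera images.
- large_ring: The large setting ring: plain steel ring lying flat, 60 mm outside diameter, 42 mm bore, 25 mm high, about 0.28 kg. It starts on the storage board behind (farther from the robot than) the three gauges, which stand close around it, about 58 mm from its axis, and are taller than it, so there is no room for a gripper until they are gone. Origin at the centre of its underside, z along its axis.
- gauge_round: Plain steel and aluminium gauge, 104 mm tall, standing upright: a round, 42 mm diameter, foot 14 mm high, then a round aluminium handle 26 mm in diameter from 14 to 88 mm above its underside, then a round flat-ended steel plug of 18 mm diameter. Grip the handle (well held at 60 to 80 mm above the underside). About 0.25 kg. Origin at the centre of its underside, z up along the handle.
- gauge_hex: Plain steel and aluminium gauge, 104 mm tall, standing upright: a hexagonal, 44 mm across corners, foot 14 mm high, then a round aluminium handle 26 mm in diameter from 14 to 88 mm above its underside, then a steel cone with its point up. Grip the handle (well held at 60 to 80 mm above the underside). About 0.25 kg. Origin at the centre of its underside, z up along the handle.
- gauge_square: Plain steel and aluminium gauge, 104 mm tall, standing upright: a square, 38 mm, foot 14 mm high, then a round aluminium handle 26 mm in diameter from 14 to 88 mm above its underside, then a thin pin with a 14 mm steel ball on top. Grip the handle (well held at 60 to 80 mm above the underside). About 0.25 kg. Origin at the centre of its underside, z up along the handle.
- small_ring: The small setting ring: plain steel ring lying flat on the board nearer the robot, 40 mm outside diameter, 24 mm bore, 18 mm high. It is not part of the job. Origin at the centre of its underside.
- board: Storage board, fixed: light wooden plate 190 x 190 mm, 15 mm thick, with flat grey circles (50 mm for each gauge, 66 mm for the ring) marking the places. Which gauge stands on which circle differs from start to start; each begins within 5 mm of a circle's centre. A small dark wooden case (50 x 35 x 20 mm) also lies on it. Origin at the centre of the underside, x pointing from the gauges towards the ring.
- tray: Side tray, fixed to the bench, to the left or right of the board: shallow white tray lined with grey, 260 mm long (its x) by 120 mm wide (its y), floor 4 mm thick, rim 12 mm high and 4 mm thick. Empty at the start; has room for the three gauges in a row along its length, 75 mm apart. Origin at the centre of the underside.
- fixture: Checking fixture, fixed to the bench, on the other side of the board from the tray: round grey base, 130 mm diameter, 12 mm thick, with an upright steel spigot of 30 mm diameter at its centre that rises 16 mm above the base and is bevelled over its top 4 mm. The large ring goes over the spigot and lies flat on the base. Origin at the centre of the underside, on the spigot's axis, z up.

How it is judged:
By the outcome, as a careful person would: the job done as asked, in the order asked, and still so for the second after the job is handed in, with the robot touching nothing.
It also fails if it takes over 144 s, if anything falls off the work surface, if the arm or the gripper's body presses on something with over 40 N, if the wrist force passes 120 N, or if a joint passes its speed limit or range.

## Working session

There is one attempt and no reset: what is moved stays moved. The work goes in short steps, Python scripts to look and compute and a tool call to move; the robot and the scene stay as the last step left them, time stands still between calls to the robot, and variables do not carry over. Pictures are saved under pics/ and viewed, and the job is handed in when it is done.

Besides the shell and the picture viewer there is one more tool, called after ">>>" by a JSON object that holds its "method" and its "body". drive_tool: Moves the arm, as the interface text tells. Its arguments: {"type":"object","properties":{"series":{"type":"array"},"grip":{"type":"number"},"newtons":{"type":"number"}},"required":["series"]}

```bash
mkdir -p pics; python3 - <<'E'
from plant import ctrl
import cv2
s=ctrl.get_state(); print(s)
for n in("scene","top"):
    c=ctrl.read_camera(n); cv2.imwrite(f"pics/{n}0.png",c["img"][:,:,::-1]); print(n,c["camera_matrix"],c["k1"],c["R"],c["t"])
E
```

```text
{'time': 0.0, 'qpos': array([-1.25496935e+00,  2.87191199e-01,  1.57820596e+00,  2.21495827e-05,
        1.27861392e+00, -1.50016163e-01]), 'dq': array([ 9.91969836e-04, -2.52432171e-04, -5.28986966e-04, -6.63598137e-05,
       -8.05428485e-04,  8.85147347e-04]), 'joint_efforts': array([-1.45182912e-04, -4.05985057e+01, -2.92622674e+01, -1.72472337e-04,
        5.85464193e-03,  2.83941191e-07]), 'eef_pos': array([ 0.3030123 , -0.60244241,  0.24091446]), 'tcp_rot': array([-0.68794889, -0.16406563,  0.68807556, -0.16236017]), 'contact_force': array([-0.17992478,  0.18654777, -0.59300823]), 'wrist_torque': array([ 0.0256218 , -0.0026357 , -0.04363159]), 'opening': 0.9989695245236804}
scene [[542.98363039   0.         281.49639085]
 [  0.         542.98363039 210.45444535]
 [  0.           0.           1.        ]] -0.054717891150538336 [[-0.23795747  0.97118588 -0.01319939]
 [ 0.8534449   0.20258248 -0.48020011]
 [-0.4636896  -0.12553216 -0.87705965]] [ 0.12444642 -0.46161329  1.41766394]
top [[479.57163348   0.         276.22883596]
 [  0.         479.57163348 213.74907493]
 [  0.           0.           1.        ]] 0.0171039675843989 [[-0.02832738 -0.99955954  0.00884773]
 [-0.99678478  0.02758285 -0.0752282 ]
 [ 0.07495102 -0.01095031 -0.99712709]] [0.01174558 0.55216858 1.10535513]
```

View pics/scene0.png

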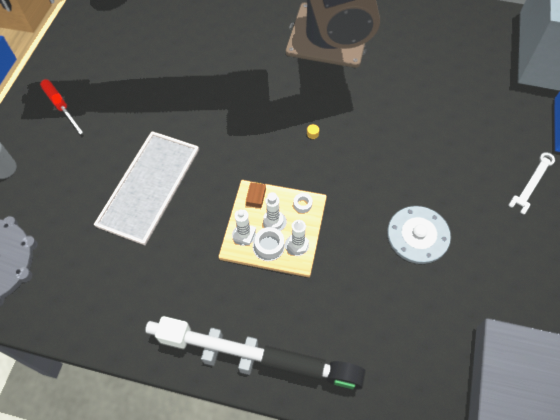

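View pics/top0.png

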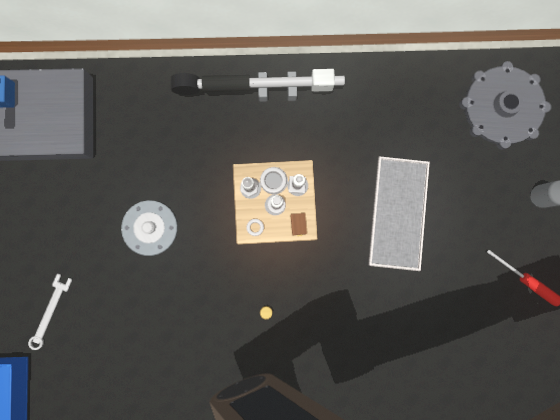

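The scene view has the board at about (273,228), the tray at (148,187) and the fixture at (420,234). In the top view they sit at (275,202), (400,213) and (149,228). I'll zoom in next.

```bash
cat > h.py <<'E'
import numpy as np, cv2
from plant import ctrl
def cam(n): return ctrl.read_camera(n)
def dist(c): return np.array([c["k1"],0,0,0,0],float)
def ray(c,p):
    u=cv2.undistortPoints(np.array([[p]],float),c["camera_matrix"],dist(c))[0,0]
    d=c["R"].T@np.array([u[0],u[1],1.]); o=-c["R"].T@c["t"]; return o,d
def plane(c,p,z):
    o,d=ray(c,p); return o+d*(z-o[2])/d[2]
def proj(c,X):
    return cv2.projectPoints(np.array([X],float),cv2.Rodrigues(c["R"])[0],c["t"],c["camera_matrix"],dist(c))[0][0,0]
def two(c1,p1,c2,p2):
    o1,d1=ray(c1,p1);o2,d2=ray(c2,p2)
    s=np.linalg.lstsq(np.c_[d1,-d2],o2-o1,rcond=None)[0]
    a=o1+s[0]*d1;b=o2+s[1]*d2; return (a+b)/2,np.linalg.norm(a-b)
def crop(c,name,x0,y0,w,h,k):
    im=cv2.resize(c["img"][y0:y0+h,x0:x0+w,::-1],None,fx=k,fy=k,interpolation=cv2.INTER_CUBIC); cv2.imwrite(f"pics/{name}.png",im)
E
python3 - <<'E'
from h import *
s=cam("scene");t=cam("top")
crop(s,"s1",215,175,120,105,5); crop(t,"t1",225,150,100,100,6)
E
```

```text
(no output)
```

View pics/s1.png

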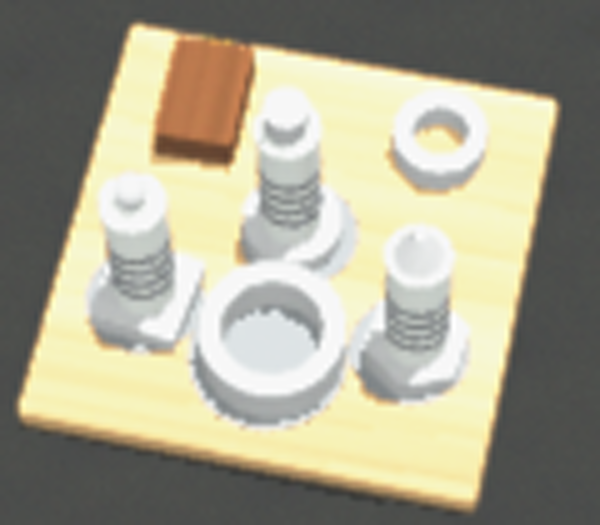

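View pics/t1.png

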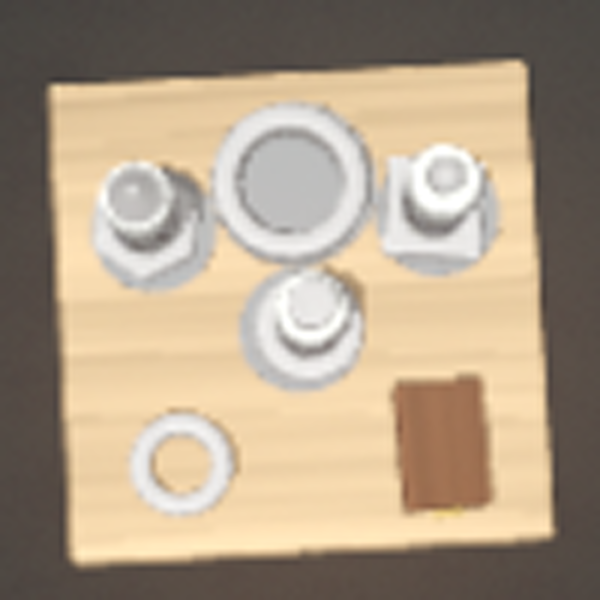

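The top crop shows the hex gauge (cone) at about (248,184) on the +y side. The round gauge is in the middle near the robot at about (276,200), the square one (ball) is on the −y side at about (299,180), and the large ring is at (273,180). Next I'll measure them.

```bash
python3 - <<'E'
from h import *
from scipy.spatial.transform import Rotation as R
s=cam("scene");t=cam("top")
print(R.from_quat(ctrl.get_state()["tcp_rot"]).as_matrix().round(3))
S=lambda u,v:(215+(u+.5)/5-.5,175+(v+.5)/5-.5); T=lambda u,v:(225+(u+.5)/6-.5,150+(v+.5)/6-.5)
for n,a,b,z in[("hex apex",(415,238),(135,192),.119),("round top",(289,101),(310,304),.119),("sq ball",(130,190),(444,172),.112),("ring top",(272,320),(292,181),.04),("small top",(440,128),(181,463),.033)]:
    X,e=two(s,S(*a),t,T(*b)); print(n,X.round(4),round(e,4),"planes S",plane(s,S(*a),z).round(4),"T",plane(t,T(*b),z).round(4))
# marks at z=.015
for n,b in[("hexmark",(154,229)),("roundmark",(303,328)),("sqmark",(437,213))]: print(n,plane(t,T(*b),.015).round(4))
for b in[(48,84),(526,62),(553,540),(72,566)]: print("corner",plane(t,T(*b),.015).round(4))
for b in[(135,25),(556,100),(476,510),(20,412)]: print("cornerS",plane(s,S(*b),.015).round(4))
# tray, fixture by colour masks (top)
for c,n in((s,"s"),(t,"t")):
    hsv=cv2.cvtColor(c["img"],cv2.COLOR_RGB2HSV); m=((hsv[...,1]<60)&(hsv[...,2]>120)).astype(np.uint8)
    for k in cv2.findContours(m,cv2.RETR_EXTERNAL,cv2.CHAIN_APPROX_NONE)[0]:
        if cv2.contourArea(k)>1500: print(n,cv2.contourArea(k),cv2.minAreaRect(k),cv2.fitEllipse(k)[0], cv2.boundingRect(k))
crop(t,"tf",110,190,80,80,7); crop(s,"sf",375,190,90,85,6); crop(t,"tt",355,145,90,135,4)
E
```

```text
[[-0.     0.449 -0.893]
 [ 0.001 -0.893 -0.449]
 [-1.    -0.001 -0.   ]]
hex apex [0.6171 0.0572 0.1134] 0.0025 planes S [0.6202 0.0566 0.119 ] T [0.616  0.0581 0.119 ]
round top [ 0.5739 -0.0037  0.12  ] 0.0005 planes S [ 0.5734 -0.0041  0.119 ] T [ 0.574  -0.0035  0.119 ]
sq ball [ 0.6215 -0.0541  0.1119] 0.0015 planes S [ 0.6217 -0.0548  0.112 ] T [ 0.6213 -0.0534  0.112 ]
ring top [0.63   0.0011 0.0411] 0.0002 planes S [0.6295 0.0008 0.04  ] T [0.6301 0.0012 0.04  ]
small top [0.5227 0.0466 0.0322] 0.001 planes S [0.5233 0.0462 0.033 ] T [0.5225 0.047  0.033 ]
hexmark [0.6161 0.056  0.015 ]
roundmark [ 0.5753 -0.0017  0.015 ]
sqmark [ 0.6195 -0.0559  0.015 ]
corner [0.6751 0.0965 0.015 ]
corner [ 0.6788 -0.0932  0.015 ]
corner [ 0.4892 -0.0973  0.015 ]
corner [0.4843 0.0912 0.015 ]
cornerS [ 0.4932 -0.097   0.015 ]
cornerS [0.4881 0.0897 0.015 ]
cornerS [0.6803 0.0966 0.015 ]
cornerS [ 0.6818 -0.0922  0.015 ]
s 9132.0 ((138.0, 385.5), (67.0, 276.0), 90.0) (74.04493713378906, 394.9744873046875) (0, 352, 277, 68)
s 7151.5 ((518.5, 369.0), (100.0, 81.0), 90.0) (519.0193481445312, 37
[... 1185 characters left out ...]
) (398.9949951171875, 213.5056915283203) (369, 156, 61, 115)
t 6029.0 ((40.99999237060547, 110.99998474121094), (81.99998474121094, 85.99998474121094), 0.0) (43.52424240112305, 112.21660614013672) (0, 68, 83, 87)
t 4830.0 ((506.08868408203125, 104.30903625488281), (81.9223403930664, 79.2013168334961), 24.904766082763672) (505.9817810058594, 104.46491241455078) (463, 62, 87, 86)
t 3744.0 ((279.5166320800781, 49.70952224731445), (8.511178970336914, 559.3150024414062), 88.6581802368164) (261.73223876953125, 50.11099624633789) (0, 39, 560, 21)
t 19581.5 ((279.49993896484375, 20.499996185302734), (558.9998779296875, 40.99999237060547), 0.0) (157.35104370117188, 18.911542892456055) (0, 0, 560, 42)
```

View pics/tf.png

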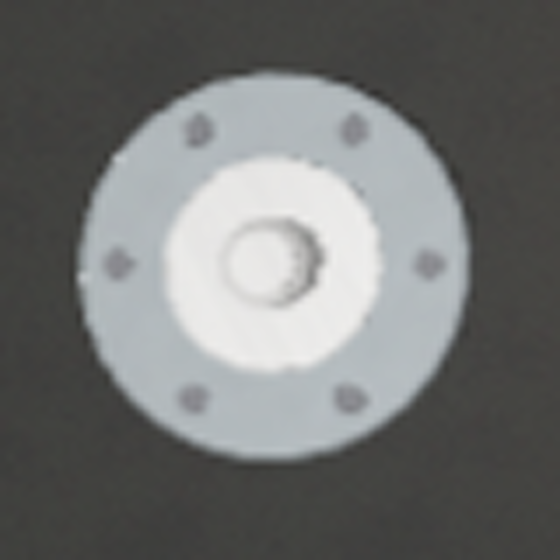

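View pics/sf.png

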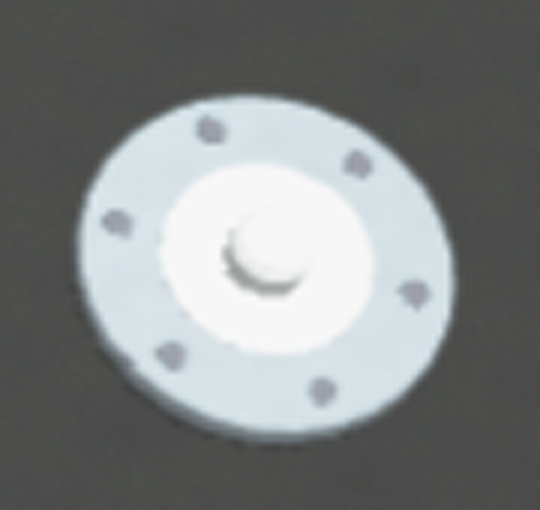

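View pics/tt.png

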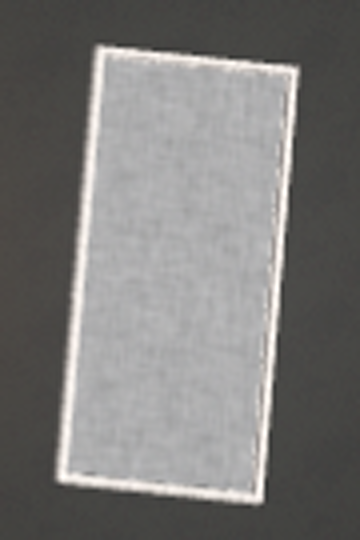

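```bash
cat >> h.py <<'E'
def go(x,y,z):
    from scipy.spatial.transform import Rotation as R
    st=ctrl.get_state(); M=R.from_quat(st["tcp_rot"]).as_matrix()
    tgt=np.array([[0,1,0],[0,0,-1],[-1,0,0]],float)
    print("t",round(st["time"],2),"pos",st["eef_pos"].round(4),"need shift units",(M.T@(np.array([x,y,z])-st["eef_pos"])/.05).round(3),"turn to yaw0",np.degrees((R.from_matrix(M.T@tgt)).as_rotvec()).round(2),"open",round(st["opening"],3),"F",st["contact_force"].round(1))
E
python3 - <<'E'
from h import *
s=cam("scene");t=cam("top")
P=lambda u,v,x0,y0,k:(x0+(u+.5)/k-.5,y0+(v+.5)/k-.5)
print("spigot",two(s,P(270,246,375,190,6),t,P(263,263,110,190,7)),plane(s,P(270,246,375,190,6),.028),plane(t,P(263,263,110,190,7),.028))
print("base white",plane(t,P(273,264,110,190,7),.012),plane(s,P(268,258,375,190,6),.012), "all",plane(t,(148.6,227.6),.012))
for b in[(97,46),(299,67),(262,501),(58,481)]: print("tray",plane(t,P(*b,355,145,4),.012).round(4))
go(.6215,-.054,.242)
E
```

```text
spigot (array([0.52962036, 0.29735059, 0.01900195]), np.float64(0.003048361498679978)) [0.53502711 0.29454201 0.028     ] [0.52887419 0.29657645 0.028     ]
base white [0.52931833 0.29736499 0.012     ] [0.53105075 0.2967372  0.012     ] all [0.52857634 0.29730412 0.012     ]
tray [ 0.6842 -0.253   0.012 ]
tray [ 0.6682 -0.373   0.012 ]
tray [ 0.4115 -0.3378  0.012 ]
tray [ 0.4265 -0.2186  0.012 ]
t 0.4 pos [ 0.3032 -0.603   0.2421] need shift units [ 5.000e-03 -6.951e+00 -1.062e+01] turn to yaw0 [-6.331e+01 -1.000e-02  1.000e-02] open 0.998 F [-0.2  0.   0.3]
```

>>> {"method": "drive_tool", "body": {"series": [[[0,0,0],[-8,0,0]],[[0,0,0],[-8,0,0]],[[0,0,0],[-8,0,0]],[[0,0,0],[-8,0,0]],[[0,0,0],[-8,0,0]]], "grip": 0.4}}

```text
time: 0.9
eef_pos: [0.3032, -0.6029, 0.2421]
tcp_rot: [0.585, 0.397, -0.585, 0.396]
contact_force: [-0.4, 0.6, 0.6]
opening: 0.701
```

>>> {"method": "drive_tool", "body": {"series": [[[0,0,0],[-8,0,0]],[[0,0,0],[-8,0,0]],[[0,0,0],[-7.3,0,0]],[[0,0.4,-0.8],[0,0,0]],[[0,0.4,-0.8],[0,0,0]]]}}

```text
time: 1.4
eef_pos: [0.3376, -0.5237, 0.2414]
tcp_rot: [0.489, 0.51, -0.49, 0.51]
contact_force: [1.6, -0.2, -0.9]
opening: 0.698
```

```bash
python3 -c "
from h import *
go(.6215,-.054,.17)"
```

```text
t 1.4 pos [ 0.3376 -0.5237  0.2414] need shift units [ 1.413  6.055 -9.159] turn to yaw0 [2.32 0.07 0.03] open 0.698 F [ 1.6 -0.2 -0.9]
```

>>> {"method": "drive_tool", "body": {"series": [[[0,0.5,-0.76],[1,0,0]],[[0,0.5,-0.76],[1,0,0]],[[0,0.5,-0.76],[0,0,0]],[[0,0.5,-0.76],[0,0,0]],[[0,0.5,-0.76],[0,0,0]]]}}

```text
time: 1.9
eef_pos: [0.4623, -0.325, 0.2418]
tcp_rot: [0.5, 0.499, -0.501, 0.501]
contact_force: [0.9, -0.6, 0.0]
opening: 0.697
```

>>> {"method": "drive_tool", "body": {"series": [[[0,0.5,-0.76],[0,0,0]],[[0,0.5,-0.76],[0,0,0]],[[0,0.5,-0.76],[0,0,0]],[[0,0.5,-0.76],[0,0,0]],[[0,0,0],[0,0,0]]]}}

```text
time: 2.4
eef_pos: [0.5677, -0.1617, 0.2432]
tcp_rot: [0.499, 0.499, -0.498, 0.503]
contact_force: [0.5, 0.4, 0.7]
opening: 0.699
```

```bash
python3 -c "
from h import *
go(.6215,-.054,.17)"
```

```text
t 2.4 pos [ 0.5677 -0.1617  0.2432] need shift units [ 1.462  1.079 -2.153] turn to yaw0 [ 0.28  0.2  -0.31] open 0.699 F [0.5 0.4 0.7]
```

>>> {"method": "drive_tool", "body": {"series": [[[0,0.36,-0.72],[0,0,0]],[[0,0.36,-0.72],[0,0,0]],[[0,0.36,-0.72],[0.3,0.2,-0.3]],[[0.7,0,0],[0,0,0]],[[0,0,0],[0,0,0]]]}}

```text
time: 2.9
eef_pos: [0.6238, -0.0499, 0.2087]
tcp_rot: [0.5, 0.499, -0.5, 0.501]
contact_force: [-0.4, 0.8, -1.6]
opening: 0.7
```

```bash
python3 -c "
from h import *
go(.6215,-.054,.072)
t=cam('top');s=cam('scene');crop(t,'t2',205,120,140,140,5);crop(s,'s2',205,165,150,120,5)"
```

```text
t 2.9 pos [ 0.6238 -0.0499  0.2087] need shift units [ 2.735 -0.053  0.076] turn to yaw0 [ 0.02  0.14 -0.16] open 0.7 F [-0.4  0.8 -1.6]
```

View pics/s2.png

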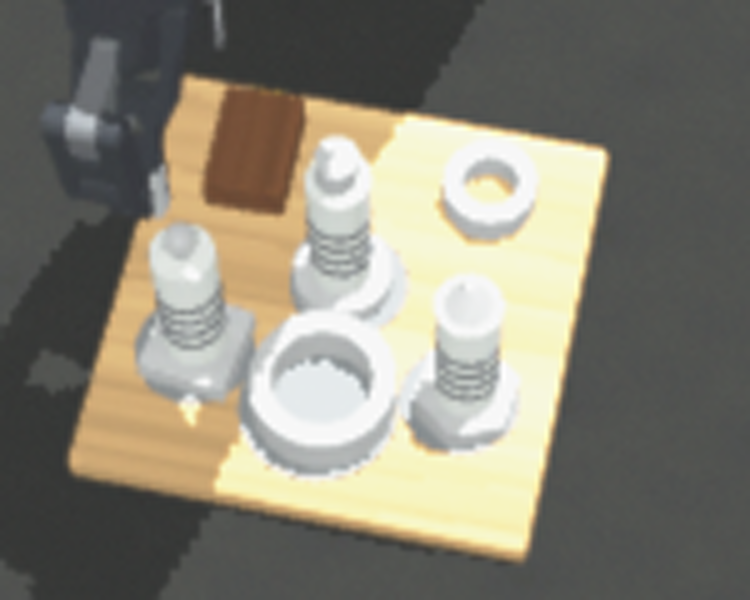

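The scene crop shows the gripper's fingers at (150,190), above the square gauge (180,240), with the handle between them once the height difference is allowed for. Now I'll descend.

>>> {"method": "drive_tool", "body": {"series": [[[0.5,-0.05,0.07],[0,0,0]],[[0.5,0,0],[0,0,0]],[[0.5,0,0],[0,0,0]],[[0.5,0,0],[0,0,0]],[[0,0,0],[0,0,0]]]}}

```text
time: 3.5
eef_pos: [0.632, -0.0635, 0.1263]
tcp_rot: [0.508, 0.487, -0.496, 0.509]
contact_force: [0.1, 0.0, -0.6]
opening: 0.698
```

```bash
python3 -c "
from h import *
go(.6215,-.054,.072)
t=cam('top');s=cam('scene');crop(t,'t3',205,120,140,140,5);crop(s,'s3',205,165,150,120,5)"
```

```text
t 3.5 pos [ 0.632  -0.0635  0.1263] need shift units [ 1.077 -0.249 -0.201] turn to yaw0 [-0.5   0.63 -1.93] open 0.698 F [ 0.1  0.  -0.6]
```

View pics/s3.png

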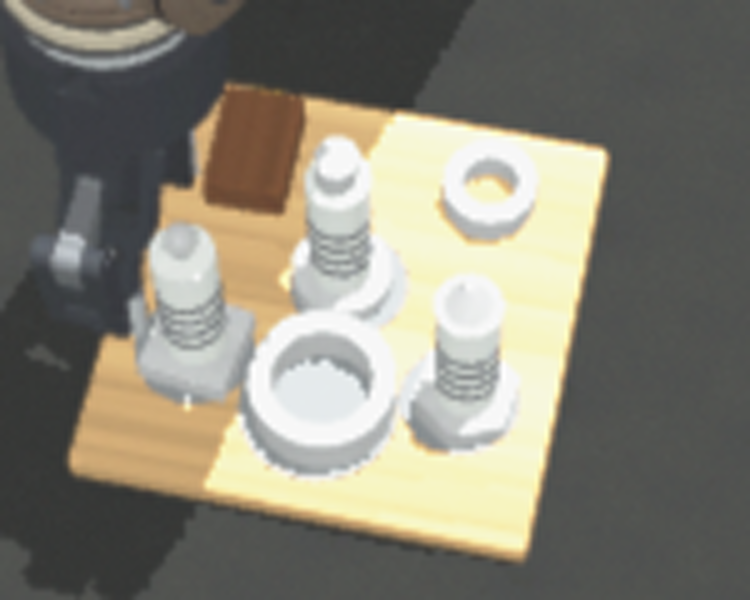

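```bash
python3 -c "
from h import *
go(.6215,-.054,.072)
t=cam('top');s=cam('scene');crop(t,'t3',205,120,140,140,5)
print(ctrl.get_state()['qpos'].round(3))
for X in [(.632,-.0635,.1263),(.662,-.0635,.1263),(.602,-.0635,.1263),(.6215,-.054,.112)]:
  p=proj(s,X);q=proj(t,X);print(X,(p-[205,165])*5,(q-[205,120])*5)"
```

```text
t 3.6 pos [ 0.6346 -0.0639  0.1305] need shift units [ 1.155 -0.312 -0.21 ] turn to yaw0 [-0.48  0.74 -2.34] open 0.7 F [ 0.6 -1.1  0.2]
[-0.258  0.295  1.781 -0.002  1.022 -0.249]
(0.632, -0.0635, 0.1263) [145.36695551 238.56126301] [492.53369568 260.88401951]
(0.662, -0.0635, 0.1263) [122.90706966 307.64388893] [490.26972692 191.66380874]
(0.602, -0.0635, 0.1263) [167.24536639 171.32127505] [494.8111244  330.39024613]
(0.6215, -0.054, 0.112) [180.19495748 237.94224226] [469.29000001 290.76135241]
```

View pics/t3.png

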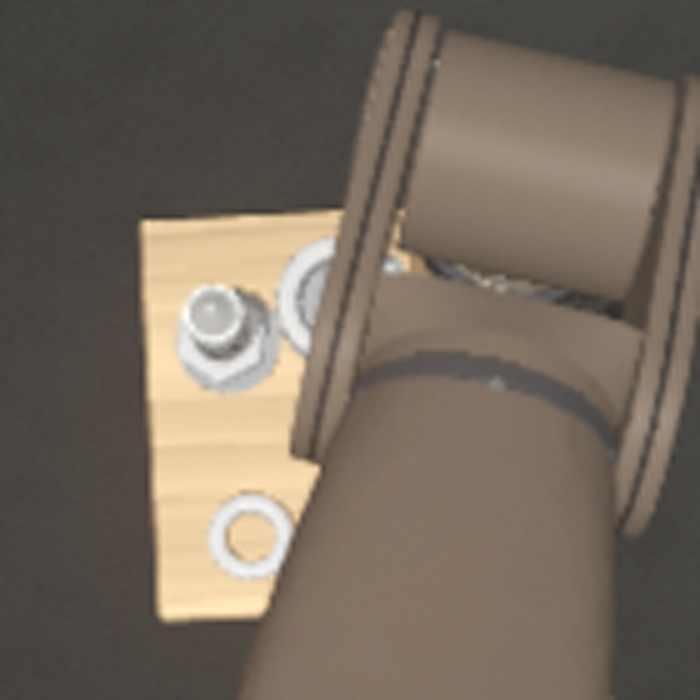

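>>> {"method": "drive_tool", "body": {"series": [[[0,0,0],[0,0,0]],[[0,0,0],[0,0,0]]]}}

```text
time: 3.9
eef_pos: [0.6369, -0.0641, 0.1352]
tcp_rot: [0.51, 0.482, -0.493, 0.514]
contact_force: [0.4, 0.3, -0.4]
opening: 0.703
```

```bash
python3 -c "
from h import *
go(.6215,-.054,.072);s=ctrl.get_state();print(s['dq'].round(3))"
```

```text
t 3.9 pos [ 0.6369 -0.0641  0.1352] need shift units [ 1.244 -0.369 -0.218] turn to yaw0 [-0.45  0.84 -2.76] open 0.703 F [ 0.4  0.3 -0.4]
[-0.001 -0.015 -0.009  0.001  0.006 -0.001]
```

>>> {"method": "drive_tool", "body": {"series": [[[0,0,0],[0,0,0]],[[0,0,0],[0,0,0]],[[0,0,0],[0,0,0]]]}}

```text
time: 4.2
eef_pos: [0.6378, -0.0641, 0.1373]
tcp_rot: [0.511, 0.481, -0.493, 0.515]
contact_force: [1.0, -1.1, -0.5]
opening: 0.698
```

>>> {"method": "drive_tool", "body": {"series": [[[0.1,-0.1,-0.07],[0,0.3,-1]],[[0.1,-0.1,-0.07],[0,0.3,-1]],[[0.1,-0.1,-0.07],[0,0.2,-0.8]],[[0,0,0],[0,0,0]],[[0,0,0],[0,0,0]]]}}

```text
time: 4.7
eef_pos: [0.6211, -0.0521, 0.119]
tcp_rot: [-0.501, -0.5, 0.503, -0.497]
contact_force: [0.4, -0.1, 0.3]
opening: 0.7
```

```bash
python3 -c "
from h import *
go(.6215,-.054,.072);s=ctrl.get_state();print(s['dq'].round(3))"
```

```text
t 4.7 pos [ 0.6211 -0.0521  0.119 ] need shift units [0.939 0.012 0.039] turn to yaw0 [-0.4  -0.04  0.27] open 0.7 F [ 0.4 -0.1  0.3]
[0.004 0.007 0.014 0.002 0.005 0.001]
```

>>> {"method": "drive_tool", "body": {"series": [[[0.25,0,0],[0,0,0]],[[0.25,0,0],[0,0,0]],[[0.2,0,0],[0,0,0]],[[0.1,0,0],[0,0,0]],[[0,0,0],[0,0,0]]]}}

```text
time: 5.2
eef_pos: [0.6203, -0.0521, 0.0743]
tcp_rot: [-0.5, -0.5, 0.503, -0.496]
contact_force: [-0.3, 0.7, -0.7]
opening: 0.699
```

```bash
python3 -c "
from h import *
go(.6215,-.054,.072);s=ctrl.get_state();print(s['dq'].round(3))"
```

```text
t 5.2 pos [ 0.6203 -0.0521  0.0743] need shift units [0.046 0.024 0.038] turn to yaw0 [-0.41 -0.06  0.36] open 0.699 F [-0.3  0.7 -0.7]
[-0.001  0.008 -0.002  0.001 -0.004 -0.   ]
```

>>> {"method": "drive_tool", "body": {"series": [[[0.04,0.02,0.04],[0,0,0.3]],[[0,0,0],[0,0,0]],[[0,0,0],[0,0,0]]]}}

```text
time: 5.5
eef_pos: [0.6217, -0.0545, 0.0723]
tcp_rot: [0.502, 0.498, -0.502, 0.498]
contact_force: [0.3, -0.0, 0.3]
opening: 0.699
```

>>> {"method": "drive_tool", "body": {"series": [[[0,0,0],[0,0,0]],[[0,0,0],[0,0,0]],[[0,0,0],[0,0,0]],[[0,0,0],[0,0,0]]], "grip": -1, "newtons": 40}}

```text
time: 5.9
eef_pos: [0.6223, -0.0547, 0.0734]
tcp_rot: [0.502, 0.498, -0.501, 0.499]
contact_force: [0.3, -0.3, -0.3]
opening: 0.28
```

>>> {"method": "drive_tool", "body": {"series": [[[0,0,0],[0,0,0]],[[0,0,0],[0,0,0]],[[0,0,0],[0,0,0]],[[0,0,0],[0,0,0]]]}}

```text
time: 6.3
eef_pos: [0.6223, -0.0546, 0.0733]
tcp_rot: [0.502, 0.498, -0.501, 0.499]
contact_force: [-0.3, 0.3, -0.2]
opening: 0.279
```

```bash
python3 -c "
from h import *
go(.6215,-.054,.072);s=cam('scene');crop(s,'s4',205,165,150,120,5)"
```

```text
t 6.3 pos [ 0.6223 -0.0546  0.0733] need shift units [ 0.027 -0.016 -0.013] turn to yaw0 [-0.42 -0.01 -0.1 ] open 0.279 F [-0.3  0.3 -0.2]
```

View pics/s4.png

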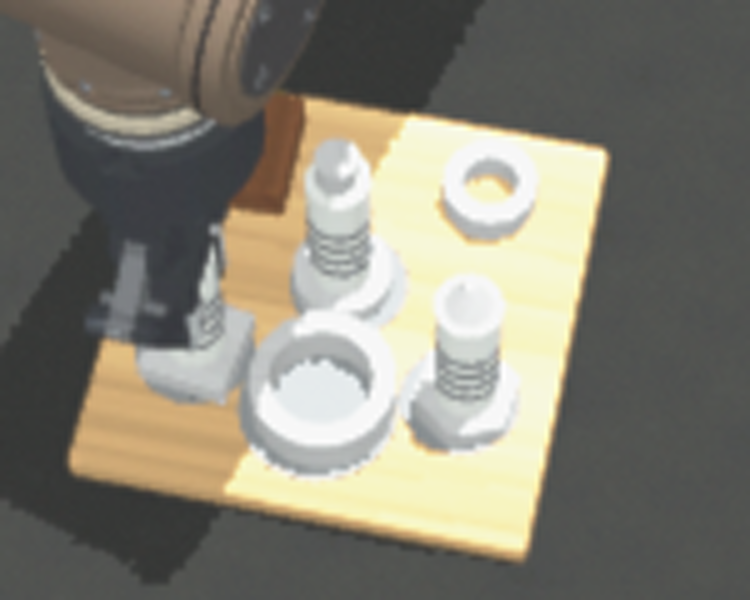

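The gripper is shut on the square gauge's handle at about (205,300), with opening 0.279, which is about 24 mm. Its foot is still flat. Its home TCP is (0.6223, −0.0546, 0.0733). Now I'll lift it.

>>> {"method": "drive_tool", "body": {"series": [[[-0.2,0,0],[0,0,0]],[[-0.35,0,0],[0,0,0]],[[-0.35,0,0],[0,0,0]],[[-0.3,0,0],[0,0,0]],[[0,0,0],[0,0,0]]]}}

```text
time: 6.85
eef_pos: [0.6202, -0.054, 0.1343]
tcp_rot: [-0.501, -0.5, 0.502, -0.497]
contact_force: [-0.1, -0.7, -2.6]
opening: 0.278
```

>>> {"method": "drive_tool", "body": {"series": [[[0,0,0.3],[0,0,0]],[[0,0,0.5],[0,0,0]],[[0,0,0.6],[0,0,0]],[[0,0,0.6],[0,0,0]],[[0,0,0.6],[0,0,0]]]}}

```text
time: 7.35
eef_pos: [0.617, -0.1869, 0.1302]
tcp_rot: [0.499, 0.503, -0.502, 0.497]
contact_force: [1.0, 0.1, -3.4]
opening: 0.283
```

```bash
python3 -c "
from h import *
go(.622,-.3055,.0623);s=cam('scene');crop(s,'s5',85,115,200,150,4)"
```

```text
t 7.35 pos [ 0.617  -0.1869  0.1302] need shift units [1.348 0.114 2.376] turn to yaw0 [-0.02 -0.21  0.56] open 0.283 F [ 1.   0.1 -3.4]
```

View pics/s5.png

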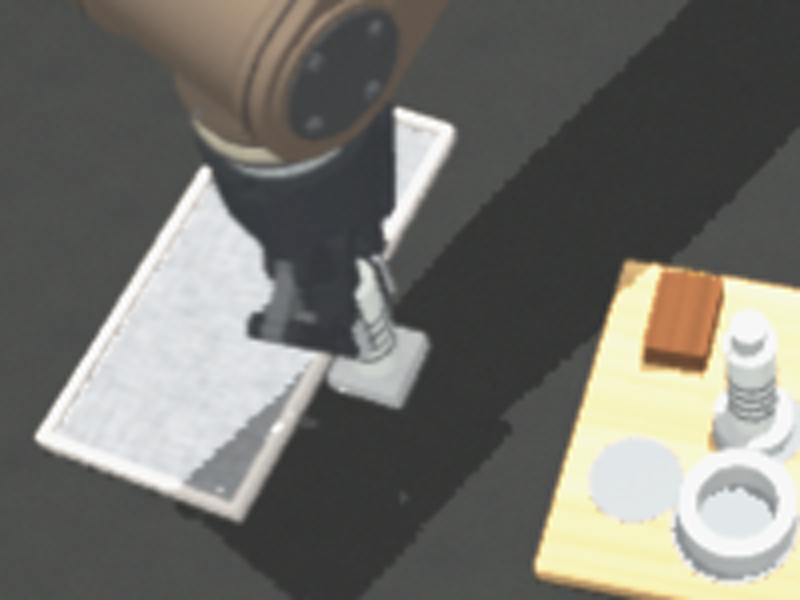

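The square gauge hangs upright in the gripper at about (185,205) in full-image pixels, on its way to the tray, and its circle on the board is empty. I'll carry on.

>>> {"method": "drive_tool", "body": {"series": [[[0,0,0.6],[0,0,0]],[[0,0.05,0.6],[0,0,0]],[[0,0.06,0.5],[0,0,0.3]],[[0,0,0.4],[0,0,0.2]],[[0,0,0.1],[0,0,0]]]}}

```text
time: 7.9
eef_pos: [0.6172, -0.3111, 0.1236]
tcp_rot: [-0.5, -0.501, 0.503, -0.495]
contact_force: [0.5, 0.4, -2.6]
opening: 0.283
```

>>> {"method": "drive_tool", "body": {"series": [[[0.2,0,0],[0,0,0]],[[0.3,0,0],[0,0,0]],[[0.3,0,0],[0,0,0]],[[0.1,0,0],[0,0,0]],[[0,0,0],[0,0,0]]]}}

```text
time: 8.4
eef_pos: [0.615, -0.307, 0.0713]
tcp_rot: [0.5, 0.504, -0.503, 0.493]
contact_force: [-0.0, -0.5, -2.4]
opening: 0.282
```

```bash
python3 -c "
from h import *
go(.622,-.3055,.0623);s=cam('scene');crop(s,'s6',85,115,200,150,4)"
```

```text
t 8.4 pos [ 0.615  -0.307   0.0713] need shift units [ 0.178  0.143 -0.03 ] turn to yaw0 [-0.33 -0.46  0.8 ] open 0.282 F [-0.  -0.5 -2.4]
```

View pics/s6.png

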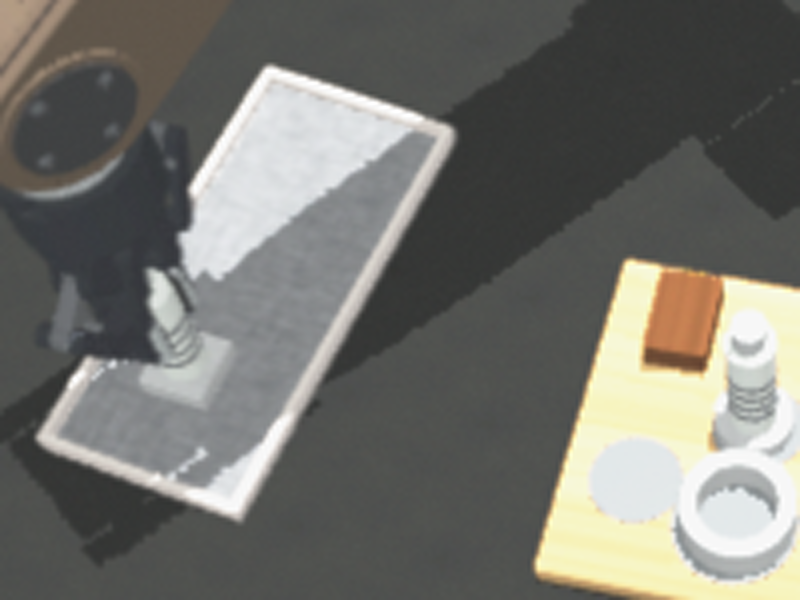

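The foot is over the tray floor at about (132,207) in full-image pixels, clear of the rims. I'll correct the tilt and lower it.

>>> {"method": "drive_tool", "body": {"series": [[[0,0.14,-0.03],[-0.3,-0.4,0.8]],[[0.05,0,0],[0,0,0]],[[0.05,0,0],[0,0,0]],[[0,0,0],[0,0,0]]]}}

```text
time: 8.85
eef_pos: [0.6242, -0.3049, 0.0681]
tcp_rot: [0.5, 0.499, -0.499, 0.502]
contact_force: [0.6, -0.1, -2.8]
opening: 0.283
```

```bash
python3 -c "
from h import *
go(.622,-.3055,.0623)"
```

```text
t 8.85 pos [ 0.6242 -0.3049  0.0681] need shift units [ 0.117 -0.045  0.012] turn to yaw0 [ 0.09  0.08 -0.24] open 0.283 F [ 0.6 -0.1 -2.8]
```

>>> {"method": "drive_tool", "body": {"series": [[[0.05,0,0],[0,0,0]],[[0.04,0,0],[0,0,0]],[[0,0,0],[0,0,0]]]}}

```text
time: 9.15
eef_pos: [0.6246, -0.3053, 0.0641]
tcp_rot: [0.5, 0.498, -0.499, 0.502]
contact_force: [0.0, 0.1, -3.6]
opening: 0.284
```

>>> {"method": "drive_tool", "body": {"series": [[[0.04,0,0],[0,0,0]],[[0,0,0],[0,0,0]]]}}

```text
time: 9.35
eef_pos: [0.6248, -0.3058, 0.0625]
tcp_rot: [0.501, 0.498, -0.499, 0.503]
contact_force: [0.5, 0.3, -2.2]
opening: 0.284
```

>>> {"method": "drive_tool", "body": {"series": [[[0.03,0,0],[0,0,0]],[[0.02,0,0],[0,0,0]]]}}

```text
time: 9.55
eef_pos: [0.6251, -0.3061, 0.0623]
tcp_rot: [0.5, 0.498, -0.499, 0.502]
contact_force: [-2.3, 2.9, 3.2]
opening: 0.281
```

Contact: the force went up by about 6 N. I'll release.

>>> {"method": "drive_tool", "body": {"series": [[[0,0,0],[0,0,0]],[[0,0,0],[0,0,0]],[[0,0,0],[0,0,0]],[[0,0,0],[0,0,0]],[[0,0,0],[0,0,0]]], "grip": 0.4}}

```text
time: 10.05
eef_pos: [0.6264, -0.307, 0.0631]
tcp_rot: [0.501, 0.496, -0.499, 0.504]
contact_force: [0.6, 0.7, -0.0]
opening: 0.7
```

```bash
python3 -c "
from h import *
go(.574,-.0037,.19);s=cam('scene');crop(s,'s7',85,115,200,150,4)"
```

```text
t 10.05 pos [ 0.6264 -0.307   0.0631] need shift units [-2.581 -1.017 -6.052] turn to yaw0 [ 0.06  0.31 -0.57] open 0.7 F [ 0.6  0.7 -0. ]
```

View pics/s7.png

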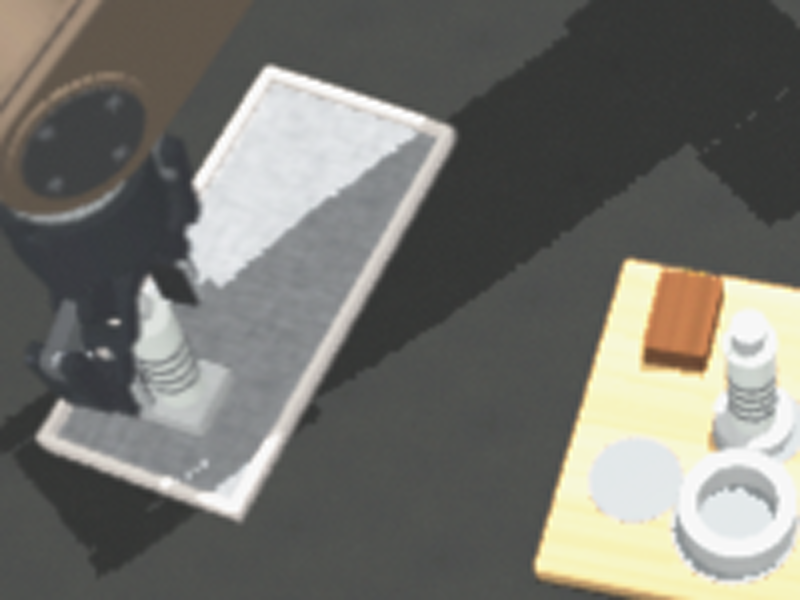

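The square gauge stands free and upright in the tray at about (130,213) in full-image pixels, between the open fingers. I'll rise and go to the round gauge.

>>> {"method": "drive_tool", "body": {"series": [[[-0.25,0,0],[0,0,0]],[[-0.4,0,0],[0,0,0]],[[-0.5,0,0],[0,0,0]],[[-0.6,0,0],[0,0,0]],[[-0.6,0,0],[0,0,0]]]}}

```text
time: 10.6
eef_pos: [0.6225, -0.3045, 0.1801]
tcp_rot: [0.5, 0.501, -0.499, 0.5]
contact_force: [0.5, -0.2, 0.4]
opening: 0.697
```

>>> {"method": "drive_tool", "body": {"series": [[[0,-0.1,-0.7],[0,0,0]],[[0,-0.1,-0.7],[0,0,0]],[[0,-0.1,-0.7],[0,0,0]],[[0,-0.1,-0.7],[0,0,0]],[[0,-0.1,-0.7],[0,0,0]]]}}

```text
time: 11.1
eef_pos: [0.6017, -0.1318, 0.1944]
tcp_rot: [0.504, 0.49, -0.499, 0.506]
contact_force: [-0.5, 1.0, -0.5]
opening: 0.7
```

```bash
python3 -c "
from h import *
go(.574,-.0037,.17)"
```

```text
t 11.1 pos [ 0.6017 -0.1318  0.1944] need shift units [ 0.446 -0.581 -2.564] turn to yaw0 [-0.4   0.65 -1.21] open 0.7 F [-0.5  1.  -0.5]
```

>>> {"method": "drive_tool", "body": {"series": [[[0,-0.12,-0.6],[0,0,0]],[[0,-0.12,-0.6],[0,0.3,-0.6]],[[0,-0.12,-0.6],[0,0.3,-0.6]],[[0,-0.1,-0.5],[0,0,0]],[[0,0,0],[0,0,0]]]}}

```text
time: 11.6
eef_pos: [0.5781, -0.0081, 0.1993]
tcp_rot: [0.502, 0.497, -0.499, 0.501]
contact_force: [0.1, 0.7, -0.1]
opening: 0.7
```

```bash
python3 -c "
from h import *
go(.574,-.0037,.073)"
```

```text
t 11.6 pos [ 0.5781 -0.0081  0.1993] need shift units [ 2.526 -0.1   -0.091] turn to yaw0 [-0.13  0.06 -0.38] open 0.7 F [ 0.1  0.7 -0.1]
```

>>> {"method": "drive_tool", "body": {"series": [[[0.2,-0.1,-0.08],[0,0,-0.3]],[[0.3,0,0],[0,0,0]],[[0.3,0,0],[0,0,0]],[[0.3,0,0],[0,0,0]],[[0.1,0,0],[0,0,0]]]}}

```text
time: 12.1
eef_pos: [0.5735, -0.007, 0.1358]
tcp_rot: [0.501, 0.497, -0.501, 0.5]
contact_force: [-0.6, -0.1, -0.7]
opening: 0.701
```

```bash
python3 -c "
from h import *
go(.574,-.0037,.073);s=cam('scene');crop(s,'s8',205,165,150,120,5)"
```

```text
t 12.1 pos [ 0.5735 -0.007   0.1358] need shift units [ 1.255  0.005 -0.07 ] turn to yaw0 [-0.27  0.16 -0.19] open 0.701 F [-0.6 -0.1 -0.7]
```

View pics/s8.png

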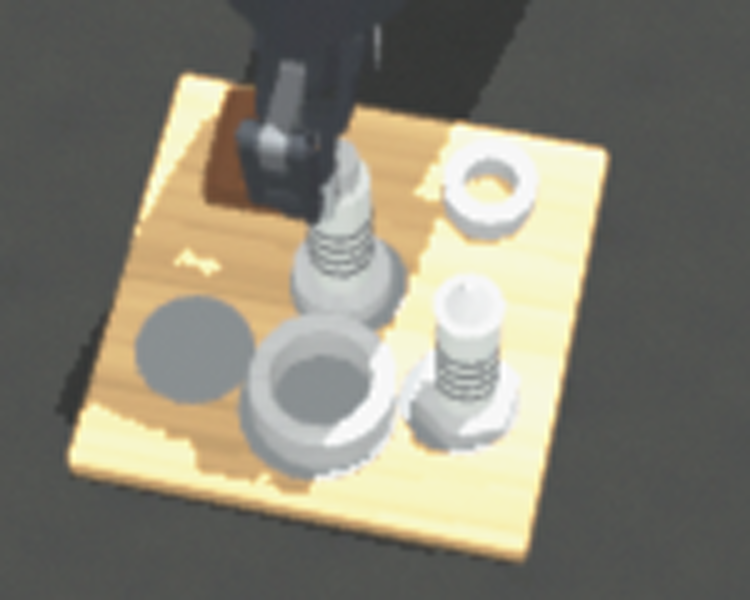

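The fingers come down either side of the round gauge's plug at (340,170) in the crop. The other gauges and both rings haven't moved. I'll continue down.

>>> {"method": "drive_tool", "body": {"series": [[[0.25,0,-0.06],[0,0,0]],[[0.3,0,0],[0,0,0]],[[0.3,0,0],[0,0,0]],[[0.3,0,0],[0,0,0]],[[0.05,0,0],[0,0,0]]]}}

```text
time: 12.65
eef_pos: [0.5736, -0.0052, 0.0698]
tcp_rot: [-0.501, -0.497, 0.502, -0.5]
contact_force: [0.3, 0.7, -0.0]
opening: 0.701
```

```bash
python3 -c "
from h import *
go(.574,-.0037,.073)"
```

```text
t 12.65 pos [ 0.5736 -0.0052  0.0698] need shift units [-0.065  0.008 -0.03 ] turn to yaw0 [-0.38  0.16 -0.12] open 0.701 F [ 0.3  0.7 -0. ]
```

>>> {"method": "drive_tool", "body": {"series": [[[-0.06,0,-0.03],[-0.3,0.1,-0.1]],[[0,0,0],[0,0,0]]]}}

```text
time: 12.85
eef_pos: [0.5733, -0.0034, 0.0719]
tcp_rot: [-0.5, -0.5, 0.501, -0.5]
contact_force: [-0.0, -0.2, 0.1]
opening: 0.701
```

>>> {"method": "drive_tool", "body": {"series": [[[0,0,0],[0,0,0]],[[0,0,0],[0,0,0]],[[0,0,0],[0,0,0]],[[0,0,0],[0,0,0]],[[0,0,0],[0,0,0]]], "grip": -1}}

```text
time: 13.35
eef_pos: [0.5744, -0.0035, 0.0738]
tcp_rot: [0.5, 0.499, -0.5, 0.501]
contact_force: [-0.5, -0.5, -1.2]
opening: 0.284
```

>>> {"method": "drive_tool", "body": {"series": [[[0,0,0],[0,0,0]],[[0,0,0],[0,0,0]]]}}

```text
time: 13.55
eef_pos: [0.5744, -0.0035, 0.0738]
tcp_rot: [0.5, 0.499, -0.5, 0.501]
contact_force: [0.0, -0.2, -2.1]
opening: 0.282
```

```bash
python3 -c "
from h import *
go(.574,-.0037,.073);s=cam('scene');crop(s,'s9',205,165,150,120,5)"
```

```text
t 13.55 pos [ 0.5744 -0.0035  0.0738] need shift units [ 0.016 -0.009  0.004] turn to yaw0 [-0.03  0.08 -0.15] open 0.282 F [ 0.  -0.2 -2.1]
```

View pics/s9.png

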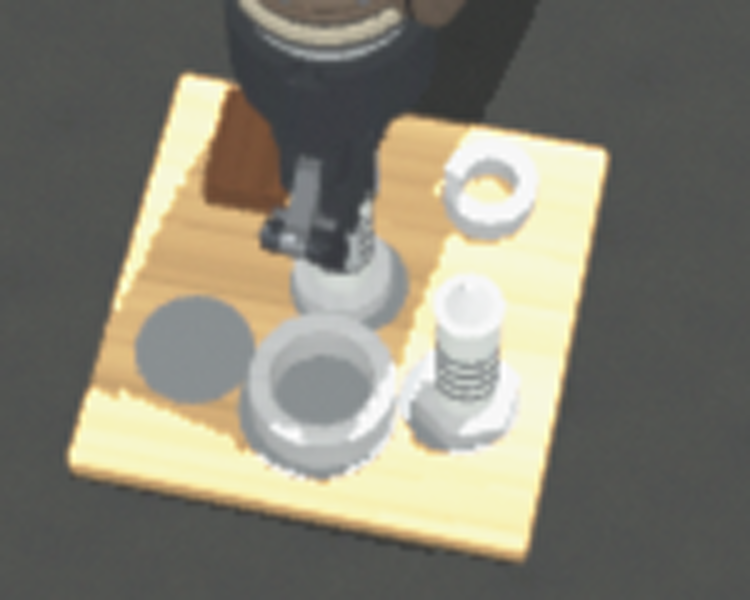

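The round gauge is gripped at (345,240) in the crop with opening 0.282. Its home TCP is (0.5744, −0.0035, 0.0738). Now I'll lift and carry it to the middle slot at (0.550, −0.296).

>>> {"method": "drive_tool", "body": {"series": [[[-0.2,0,0],[0,0,0]],[[-0.35,0,0],[0,0,0]],[[-0.35,0,0],[0,0,0]],[[-0.3,0,0],[0,0,0]],[[0,0,0],[0,0,0]]]}}

```text
time: 14.1
eef_pos: [0.5719, -0.003, 0.135]
tcp_rot: [-0.499, -0.501, 0.501, -0.499]
contact_force: [0.3, 0.9, -2.0]
opening: 0.279
```

>>> {"method": "drive_tool", "body": {"series": [[[0,0,0.3],[0,0,0]],[[0,-0.05,0.5],[0,0,0]],[[0,-0.05,0.6],[0,0,0]],[[0,-0.05,0.6],[0,0,0]],[[0,-0.05,0.6],[0,0,0]]]}}

```text
time: 14.6
eef_pos: [0.5589, -0.1359, 0.1311]
tcp_rot: [0.496, 0.505, -0.501, 0.499]
contact_force: [0.6, 0.3, -2.6]
opening: 0.283
```

```bash
python3 -c "
from h import *
go(.55,-.296,.0625)"
```

```text
t 14.6 pos [ 0.5589 -0.1359  0.1311] need shift units [ 1.369 -0.184  3.203] turn to yaw0 [ 0.38 -0.08  0.61] open 0.283 F [ 0.6  0.3 -2.6]
```

>>> {"method": "drive_tool", "body": {"series": [[[0,0,0.6],[0,0,0]],[[0,0,0.6],[0,0,0.3]],[[0,0,0.6],[0.3,0,0.3]],[[0,0,0.5],[0,0,0]],[[0,0,0.4],[0,0,0]]]}}

```text
time: 15.1
eef_pos: [0.5532, -0.2809, 0.1239]
tcp_rot: [0.499, 0.503, -0.502, 0.496]
contact_force: [0.3, -0.1, -2.4]
opening: 0.274
```

>>> {"method": "drive_tool", "body": {"series": [[[0,0,0.2],[0,0,0]],[[0,0,0],[0,0,0]]]}}

```text
time: 15.3
eef_pos: [0.5511, -0.2948, 0.1216]
tcp_rot: [-0.5, -0.503, 0.503, -0.494]
contact_force: [0.5, -0.4, -2.9]
opening: 0.28
```

```bash
python3 -c "
from h import *
go(.55,-.296,.0625)"
```

```text
t 15.3 pos [ 0.5511 -0.2948  0.1216] need shift units [ 1.182 -0.006  0.031] turn to yaw0 [-0.38 -0.34  0.73] open 0.28 F [ 0.5 -0.4 -2.9]
```

>>> {"method": "drive_tool", "body": {"series": [[[0.2,0,0],[-0.3,-0.3,0.6]],[[0.3,0,0],[0,0,0]],[[0.3,0,0],[0,0,0]],[[0.1,0,0],[0,0,0]],[[0,0,0],[0,0,0]]]}}

```text
time: 15.8
eef_pos: [0.5493, -0.2912, 0.0711]
tcp_rot: [0.5, 0.503, -0.5, 0.497]
contact_force: [0.4, 0.6, -3.7]
opening: 0.284
```

```bash
python3 -c "
from h import *
go(.55,-.296,.0625);s=cam('scene');crop(s,'s10',85,115,200,150,4)"
```

```text
t 15.8 pos [ 0.5493 -0.2912  0.0711] need shift units [0.171 0.015 0.098] turn to yaw0 [ 0.02 -0.31  0.39] open 0.284 F [ 0.4  0.6 -3.7]
```

View pics/s10.png

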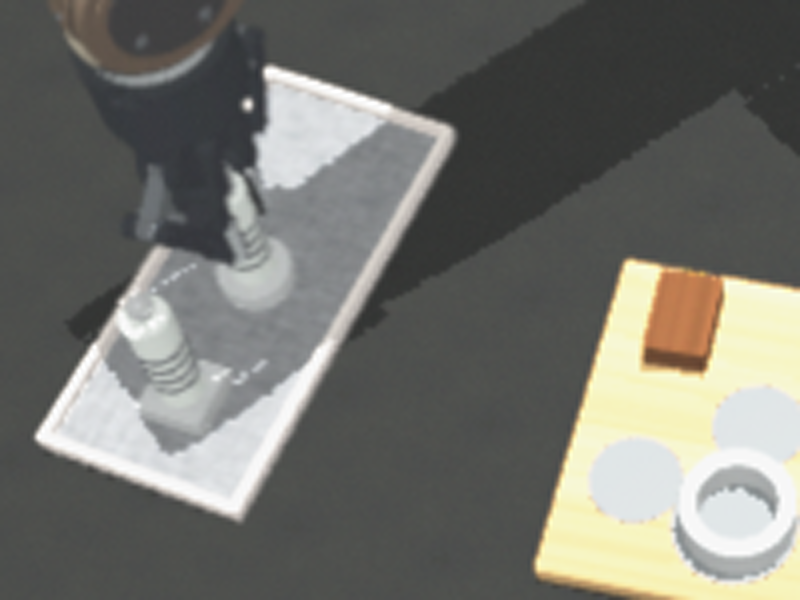

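The square gauge stands at (175,370) in the crop. The round gauge's foot is at (257,275), just above the tray floor with a clear gap between them. I'll lower it.

>>> {"method": "drive_tool", "body": {"series": [[[0.06,0.01,0.09],[0,-0.3,0.4]],[[0.06,0,0],[0,0,0]],[[0.04,0,0],[0,0,0]],[[0.02,0,0],[0,0,0]]]}}

```text
time: 16.25
eef_pos: [0.5513, -0.2966, 0.0636]
tcp_rot: [0.5, 0.499, -0.499, 0.502]
contact_force: [-0.2, -0.1, -4.1]
opening: 0.28
```

>>> {"method": "drive_tool", "body": {"series": [[[0.02,0,0],[0,0,0]],[[0.02,0,0],[0,0,0]]]}}

```text
time: 16.45
eef_pos: [0.5516, -0.2969, 0.0628]
tcp_rot: [0.5, 0.499, -0.5, 0.502]
contact_force: [-2.5, 2.0, 4.5]
opening: 0.283
```

Contact. I'll release, then rise.

>>> {"method": "drive_tool", "body": {"series": [[[0,0,0],[0,0,0]],[[0,0,0],[0,0,0]],[[0,0,0],[0,0,0]],[[0,0,0],[0,0,0]],[[0,0,0],[0,0,0]]], "grip": 0.3}}

```text
time: 16.95
eef_pos: [0.5539, -0.2986, 0.0658]
tcp_rot: [0.5, 0.496, -0.499, 0.505]
contact_force: [-0.0, 0.0, -0.8]
opening: 0.649
```

```bash
python3 -c "
from h import *
go(.55,-.296,.2)"
```

```text
t 16.95 pos [ 0.5539 -0.2986  0.0658] need shift units [-2.684 -0.051 -0.033] turn to yaw0 [ 0.05  0.43 -0.57] open 0.649 F [-0.   0.  -0.8]
```

>>> {"method": "drive_tool", "body": {"series": [[[-0.2,0,0],[0,0,0]],[[-0.4,0,0],[0,0,0]],[[-0.5,0,0],[0,0,0]],[[-0.7,0,0],[0,0,0]],[[-0.7,0,0],[0,0,0]]]}}

```text
time: 17.45
eef_pos: [0.5495, -0.2954, 0.1896]
tcp_rot: [0.5, 0.501, -0.5, 0.5]
contact_force: [0.6, -0.2, -0.4]
opening: 0.647
```

>>> {"method": "drive_tool", "body": {"series": [[[0,0.1,-0.7],[0,0,0]],[[0,0.1,-0.8],[0,0,0]],[[0,0.1,-0.8],[0,0,0]],[[0,0.1,-0.8],[0,0,0]],[[0,0.1,-0.8],[0,0,0]]], "grip": 0.4}}

```text
time: 17.95
eef_pos: [0.5797, -0.1027, 0.2034]
tcp_rot: [0.504, 0.49, -0.5, 0.506]
contact_force: [0.4, 0.6, 0.4]
opening: 0.698
```

```bash
python3 -c "
from h import *
go(.617,.057,.19);s=cam('scene');crop(s,'s11',85,115,200,150,4)"
```

```text
t 17.95 pos [ 0.5797 -0.1027  0.2034] need shift units [ 0.243  0.712 -3.204] turn to yaw0 [-0.52  0.71 -1.12] open 0.698 F [0.4 0.6 0.4]
```

View pics/s11.png

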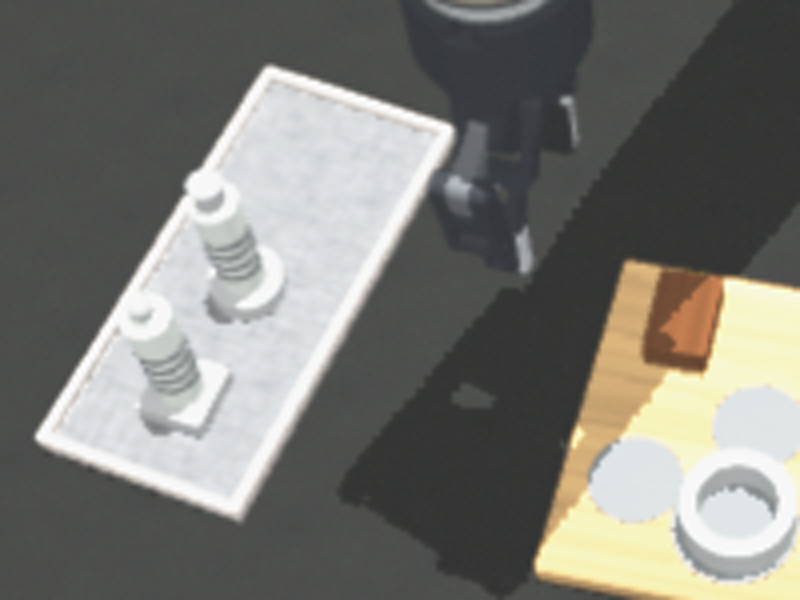

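Both gauges stand upright in the tray, with feet at (185,400) and (245,285) in the crop. Next is the hex gauge, and I'll check its position on the shoulder circle first.

```bash
python3 -c "
from h import *
s=cam('scene');t=cam('top')
crop(s,'s12',255,205,60,60,10);crop(t,'t12',230,160,50,50,12)"
```

```text
(no output)
```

View pics/s12.png

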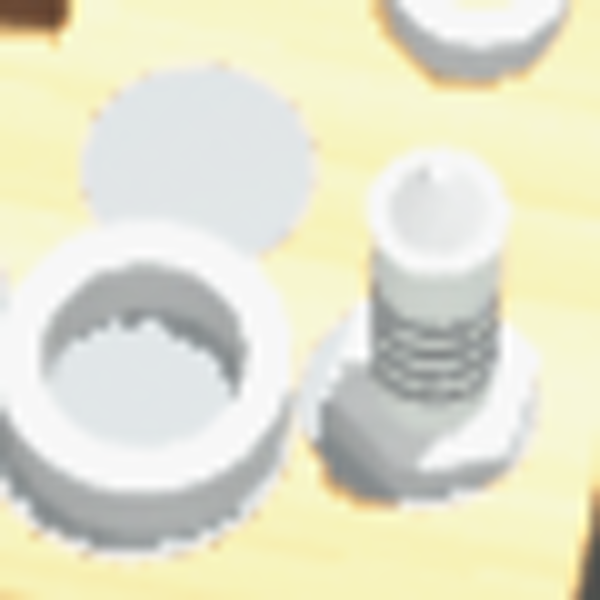

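View pics/t12.png

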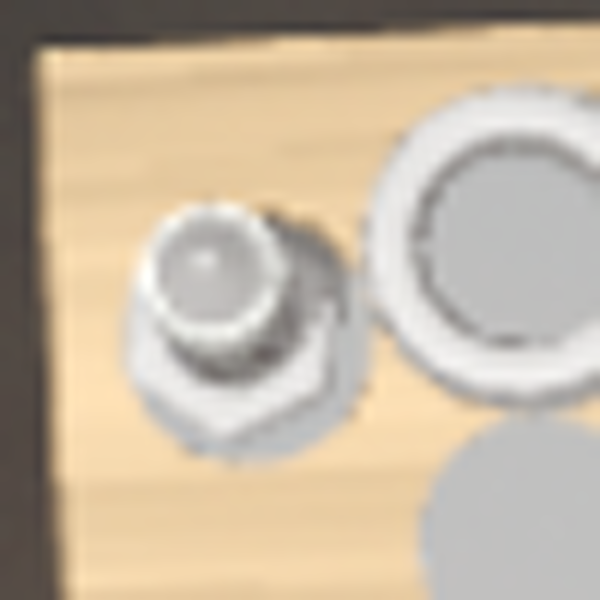

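>>> {"method": "drive_tool", "body": {"series": [[[0,0.12,-0.6],[0,0,0]],[[0,0.12,-0.6],[-0.2,0.3,-0.5]],[[0,0.12,-0.6],[-0.2,0.3,-0.5]],[[0,0.12,-0.6],[0,0,0]],[[0,0.12,-0.5],[0,0,0]]]}}

```text
time: 18.6
eef_pos: [0.612, 0.0386, 0.2049]
tcp_rot: [-0.501, -0.496, 0.502, -0.501]
contact_force: [0.0, -0.0, 0.2]
opening: 0.702
```

The hex gauge's shoulder circle is centred at about (439,210) in the scene crop and (212,272) in the top crop.

```bash
python3 -c "
from h import *
s=cam('scene');t=cam('top')
a=(255+439.5/10-.5,205+210.5/10-.5);b=(230+212.5/12-.5,160+272.5/12-.5)
print(two(s,a,t,b),plane(s,a,.103),plane(t,b,.103))
go(.617,.057,.13)"
```

```text
(array([0.61740004, 0.05828908, 0.10060855]), np.float64(0.0009361502848335143)) [0.61870955 0.05807414 0.103     ] [0.61695342 0.05863056 0.103     ]
t 18.7 pos [0.6122 0.0398 0.2048] need shift units [ 1.496  0.089 -0.353] turn to yaw0 [-0.26  0.3  -0.25] open 0.703 F [-0.1 -0.4 -0.4]
```

>>> {"method": "drive_tool", "body": {"series": [[[0,0.1,-0.35],[-0.2,0.2,-0.2]],[[0.3,0,0],[0,0,0]],[[0.3,0,0],[0,0,0]],[[0.3,0,0],[0,0,0]],[[0.2,0,0],[0,0,0]]]}}

```text
time: 19.2
eef_pos: [0.6185, 0.0535, 0.1469]
tcp_rot: [-0.501, -0.497, 0.502, -0.5]
contact_force: [-0.1, 0.6, -0.8]
opening: 0.7
```

```bash
python3 -c "
from h import *
go(.6175,.058,.073)"
```

```text
t 19.2 pos [0.6185 0.0535 0.1469] need shift units [ 1.477 -0.025 -0.096] turn to yaw0 [-0.31  0.19 -0.15] open 0.7 F [-0.1  0.6 -0.8]
```

>>> {"method": "drive_tool", "body": {"series": [[[0.2,-0.02,-0.1],[-0.2,0.1,-0.1]],[[0.3,0,0],[0,0,0]],[[0.3,0,0],[0,0,0]],[[0.3,0,0],[0,0,0]],[[0.2,0,0],[0,0,0]]]}}

```text
time: 19.7
eef_pos: [0.6159, 0.0577, 0.074]
tcp_rot: [-0.5, -0.5, 0.502, -0.499]
contact_force: [-0.1, -0.6, -0.0]
opening: 0.699
```

```bash
python3 -c "
from h import *
go(.6175,.058,.073)"
```

```text
t 19.7 pos [0.6159 0.0577 0.074 ] need shift units [ 0.02   0.032 -0.005] turn to yaw0 [-0.18  0.08  0.17] open 0.699 F [-0.1 -0.6 -0. ]
```

>>> {"method": "drive_tool", "body": {"series": [[[0.02,0.03,0],[0,0,0]],[[0,0,0],[0,0,0]]]}}

```text
time: 19.9
eef_pos: [0.6163, 0.0578, 0.0703]
tcp_rot: [-0.499, -0.501, 0.503, -0.498]
contact_force: [-0.2, 0.1, -0.6]
opening: 0.7
```

>>> {"method": "drive_tool", "body": {"series": [[[0,0,0],[0,0,0]],[[0,0,0],[0,0,0]],[[0,0,0],[0,0,0]],[[0,0,0],[0,0,0]],[[0,0,0],[0,0,0]]], "grip": -1}}

```text
time: 20.4
eef_pos: [0.6175, 0.0578, 0.0722]
tcp_rot: [-0.5, -0.5, 0.502, -0.499]
contact_force: [0.1, -1.0, -2.4]
opening: 0.282
```

>>> {"method": "drive_tool", "body": {"series": [[[0,0,0],[0,0,0]],[[0,0,0],[0,0,0]]]}}

```text
time: 20.6
eef_pos: [0.6171, 0.0578, 0.0719]
tcp_rot: [-0.499, -0.5, 0.502, -0.499]
contact_force: [0.4, 0.3, -2.1]
opening: 0.285
```

```bash
python3 -c "
from h import *
go(.6175,.058,.073);s=cam('scene');crop(s,'s13',205,165,150,120,5)"
```

```text
t 20.6 pos [0.6171 0.0578 0.0719] need shift units [-0.022  0.008 -0.004] turn to yaw0 [-0.17  0.08  0.25] open 0.285 F [ 0.4  0.3 -2.1]
```

View pics/s13.png

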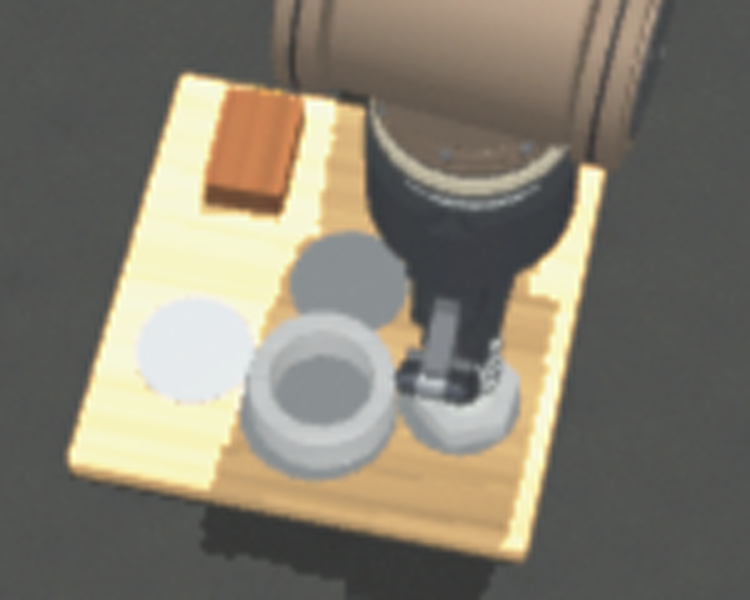

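The hex gauge is gripped, with its foot flat at (460,405) in the crop. Its home TCP is (0.6171, 0.0578, 0.0719). I'll carry it to the near slot at (0.477, −0.287).

>>> {"method": "drive_tool", "body": {"series": [[[-0.2,0,0],[0,0,0]],[[-0.35,0,0],[0,0,0]],[[-0.35,0,0],[0,0,0]],[[-0.3,0,0],[0,0,0]],[[-0.1,0,0],[0,0,0]]]}}

```text
time: 21.15
eef_pos: [0.6165, 0.058, 0.1397]
tcp_rot: [-0.499, -0.501, 0.503, -0.498]
contact_force: [0.4, -0.4, -1.8]
opening: 0.282
```

>>> {"method": "drive_tool", "body": {"series": [[[0,-0.1,0.3],[0,0,0]],[[0,-0.2,0.5],[0,0,0]],[[0,-0.26,0.6],[0,0,0]],[[0,-0.26,0.6],[0,0,0]],[[0,-0.26,0.6],[0,0,0]]]}}

```text
time: 21.65
eef_pos: [0.5598, -0.0757, 0.14]
tcp_rot: [0.497, 0.502, -0.501, 0.5]
contact_force: [0.3, -0.8, -2.7]
opening: 0.281
```

```bash
python3 -c "
from h import *
go(.477,-.287,.0625)"
```

```text
t 21.65 pos [ 0.5598 -0.0757  0.14  ] need shift units [ 1.568 -1.663  4.216] turn to yaw0 [0.25 0.11 0.4 ] open 0.281 F [ 0.3 -0.8 -2.7]
```

>>> {"method": "drive_tool", "body": {"series": [[[0,-0.26,0.65],[0,0,0]],[[0,-0.26,0.65],[0,0,0]],[[0,-0.26,0.65],[0.2,0,0.3]],[[0,-0.26,0.65],[0,0,0]],[[0,-0.24,0.6],[0,0,0]]]}}

```text
time: 22.15
eef_pos: [0.4869, -0.2445, 0.1366]
tcp_rot: [-0.498, -0.502, 0.502, -0.498]
contact_force: [1.8, -0.8, -1.7]
opening: 0.284
```

>>> {"method": "drive_tool", "body": {"series": [[[0,-0.2,0.5],[0,0,0]],[[0,-0.1,0.3],[0,0,0]],[[0,0,0],[0,0,0]],[[0,0,0],[0,0,0]]]}}

```text
time: 22.55
eef_pos: [0.4647, -0.291, 0.1339]
tcp_rot: [-0.499, -0.502, 0.505, -0.494]
contact_force: [-0.3, 0.7, -1.6]
opening: 0.282
```

```bash
python3 -c "
from h import *
go(.477,-.287,.0625)"
```

```text
t 22.55 pos [ 0.4647 -0.291   0.1339] need shift units [ 1.425  0.266 -0.08 ] turn to yaw0 [-0.51 -0.08  0.81] open 0.282 F [-0.3  0.7 -1.6]
```

>>> {"method": "drive_tool", "body": {"series": [[[0.2,0.26,-0.08],[-0.4,0,0.6]],[[0.3,0,0],[0,0,0]],[[0.3,0,0],[0,0,0]],[[0.3,0,0],[0,0,0]],[[0.05,0,0],[0,0,0]]]}}

```text
time: 23.05
eef_pos: [0.4787, -0.2817, 0.0698]
tcp_rot: [0.499, 0.504, -0.499, 0.499]
contact_force: [-0.3, 0.8, -2.9]
opening: 0.287
```

```bash
python3 -c "
from h import *
go(.477,-.287,.0625);s=cam('scene');crop(s,'s14',85,115,200,150,4)"
```

```text
t 23.05 pos [ 0.4787 -0.2817  0.0698] need shift units [ 0.147 -0.034  0.107] turn to yaw0 [ 0.27 -0.25  0.3 ] open 0.287 F [-0.3  0.8 -2.9]
```

View pics/s14.png

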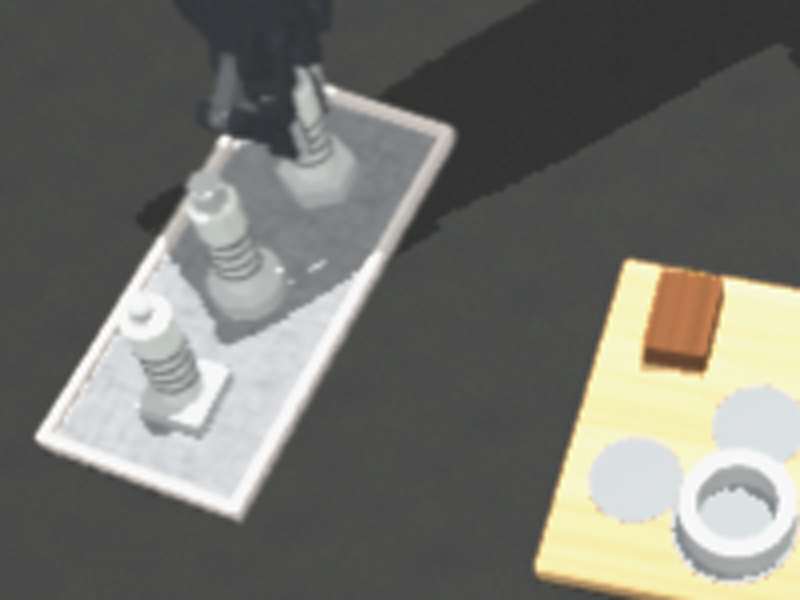

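The hex gauge's foot is at (318,175) in the crop, just above the tray floor and clear of the other two gauges. I'll lower it.

>>> {"method": "drive_tool", "body": {"series": [[[0.05,-0.03,0.1],[0.2,-0.2,0.3]],[[0.05,0,0],[0,0,0]],[[0.03,0,0],[0,0,0]],[[0.02,0,0],[0,0,0]]]}}

```text
time: 23.5
eef_pos: [0.4786, -0.287, 0.0631]
tcp_rot: [0.5, 0.5, -0.499, 0.502]
contact_force: [-0.0, 0.5, -2.0]
opening: 0.279
```

>>> {"method": "drive_tool", "body": {"series": [[[0.02,0,0],[0,0,0]],[[0.02,0,0],[0,0,0]]]}}

```text
time: 23.7
eef_pos: [0.479, -0.2875, 0.0618]
tcp_rot: [0.5, 0.499, -0.499, 0.502]
contact_force: [0.2, 0.2, -2.7]
opening: 0.284
```

>>> {"method": "drive_tool", "body": {"series": [[[0.02,0,0],[0,0,0]],[[0.02,0,0],[0,0,0]]]}}

```text
time: 23.9
eef_pos: [0.4793, -0.2878, 0.0608]
tcp_rot: [0.5, 0.499, -0.499, 0.502]
contact_force: [-1.9, 1.2, 6.1]
opening: 0.283
```

>>> {"method": "drive_tool", "body": {"series": [[[0,0,0],[0,0,0]],[[0,0,0],[0,0,0]],[[0,0,0],[0,0,0]],[[0,0,0],[0,0,0]],[[0,0,0],[0,0,0]]], "grip": 0.3}}

```text
time: 24.4
eef_pos: [0.4805, -0.2889, 0.0622]
tcp_rot: [0.5, 0.497, -0.499, 0.504]
contact_force: [-0.1, -0.3, -0.4]
opening: 0.649
```

>>> {"method": "drive_tool", "body": {"series": [[[-0.2,0,0],[0,0,0]],[[-0.4,0,0],[0,0,0]],[[-0.5,0,0],[0,0,0]],[[-0.7,0,0],[0,0,0]],[[-0.7,0,0],[0,0,0]]]}}

```text
time: 24.9
eef_pos: [0.4765, -0.2856, 0.1866]
tcp_rot: [0.5, 0.502, -0.499, 0.499]
contact_force: [0.8, 0.2, 0.6]
opening: 0.655
```

>>> {"method": "drive_tool", "body": {"series": [[[0,0.3,-0.7],[0,0,0]],[[0,0.4,-0.7],[0,0,0]],[[0,0.4,-0.7],[0,0,0]],[[0,0.4,-0.7],[0,0,0]],[[0,0.4,-0.7],[0,0,0]]], "grip": 1}}

```text
time: 25.4
eef_pos: [0.5772, -0.1128, 0.2011]
tcp_rot: [0.503, 0.492, -0.501, 0.504]
contact_force: [0.3, -1.1, -1.0]
opening: 1.001
```

```bash
python3 -c "
from h import *
go(.63,.001,.15);s=cam('scene');t=cam('top');crop(s,'s15',85,115,200,150,4);crop(t,'t15',225,150,100,100,6);crop(s,'s16',215,175,120,105,5)"
```

```text
t 25.4 pos [ 0.5772 -0.1128  0.2011] need shift units [ 1.015  1.021 -2.295] turn to yaw0 [-0.45  0.58 -0.89] open 1.001 F [ 0.3 -1.1 -1. ]
```

View pics/s15.png

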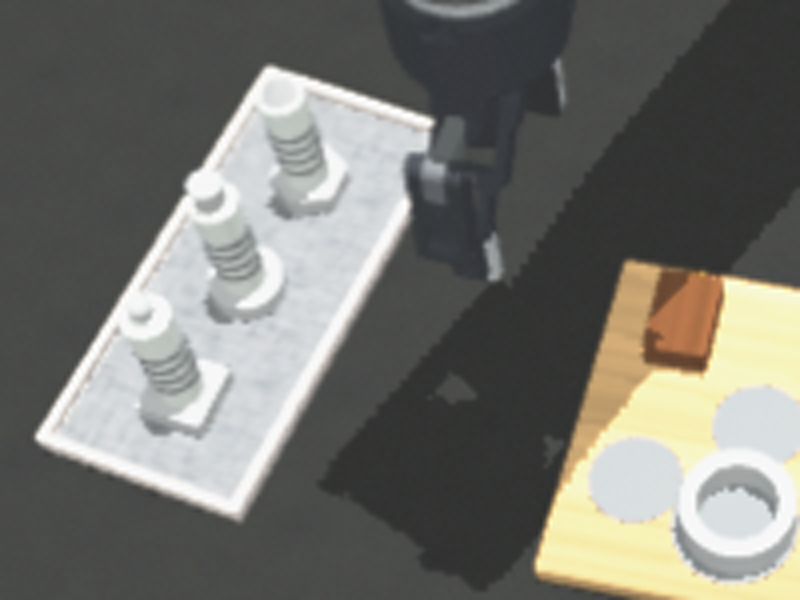

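View pics/s16.png

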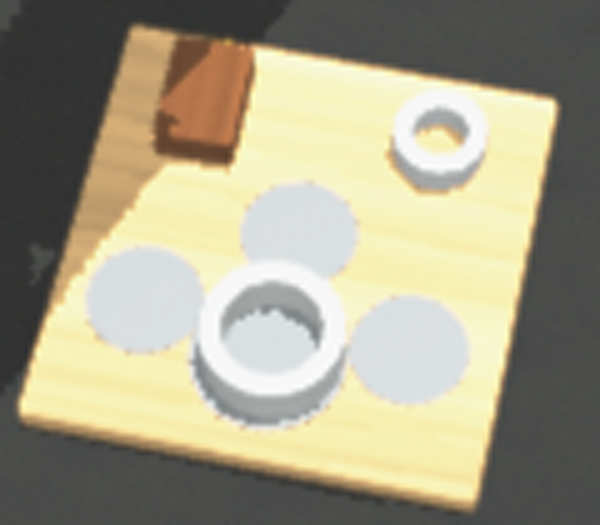

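View pics/t15.png

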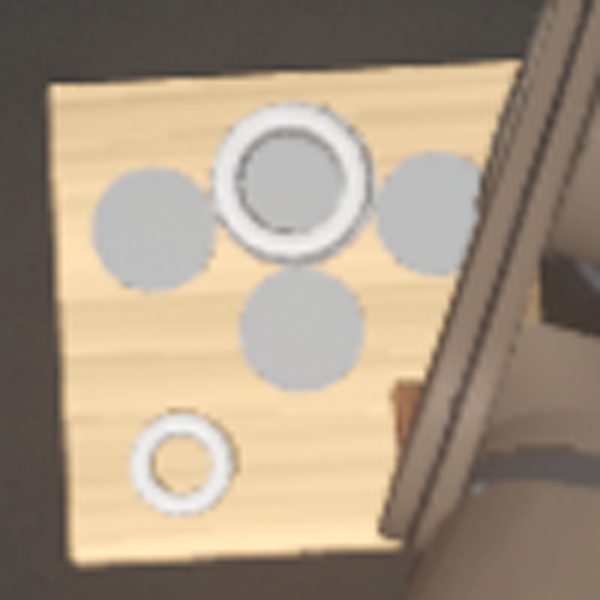

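All three gauges stand upright in the tray in the scene crop, at (305,185), (245,285) and (185,400). The board holds only the large ring, the small ring and the case, and the large ring hasn't moved. Now I'll fetch the ring.

>>> {"method": "drive_tool", "body": {"series": [[[0,0.2,-0.46],[0,0,0]],[[0,0.2,-0.46],[-0.2,0.3,-0.4]],[[0,0.2,-0.46],[-0.2,0.3,-0.4]],[[0,0.2,-0.46],[0,0,0]],[[0,0.2,-0.46],[0,0,0]]]}}

```text
time: 26.0
eef_pos: [0.6284, 0.0043, 0.2039]
tcp_rot: [0.5, 0.5, -0.499, 0.501]
contact_force: [0.3, -0.8, -0.1]
opening: 0.998
```

>>> {"method": "drive_tool", "body": {"series": [[[0.3,0,0],[0,0,0]],[[0.5,0,0],[0,0,0]],[[0.5,0,0],[0,0,0]],[[0.4,0,0],[0,0,0]],[[0,0,0],[0,0,0]]]}}

```text
time: 26.5
eef_pos: [0.628, 0.0016, 0.1166]
tcp_rot: [0.499, 0.499, -0.499, 0.503]
contact_force: [-0.7, -0.9, -0.2]
opening: 1.006
```

```bash
python3 -c "
from h import *
go(.63,.001,.03)"
```

```text
t 26.5 pos [0.628  0.0016 0.1166] need shift units [1.731 0.034 0.005] turn to yaw0 [ 0.24  0.22 -0.2 ] open 1.006 F [-0.7 -0.9 -0.2]
```

>>> {"method": "drive_tool", "body": {"series": [[[0.3,0.03,0],[0,0,0]],[[0.4,0,0],[0,0,0]],[[0.3,0,0],[0,0,0]],[[0.2,0,0],[0,0,0]],[[0,0,0],[0,0,0]]]}}

```text
time: 27.0
eef_pos: [0.6307, -0.0023, 0.0552]
tcp_rot: [0.5, 0.497, -0.499, 0.503]
contact_force: [-0.4, -1.2, -0.0]
opening: 0.997
```

```bash
python3 -c "
from h import *
go(.63,.001,.03);s=cam('scene');crop(s,'s17',215,175,120,105,5)"
```

```text
t 27.0 pos [ 0.6307 -0.0023  0.0552] need shift units [ 0.504 -0.017 -0.07 ] turn to yaw0 [ 0.08  0.32 -0.39] open 0.997 F [-0.4 -1.2 -0. ]
```

View pics/s17.png

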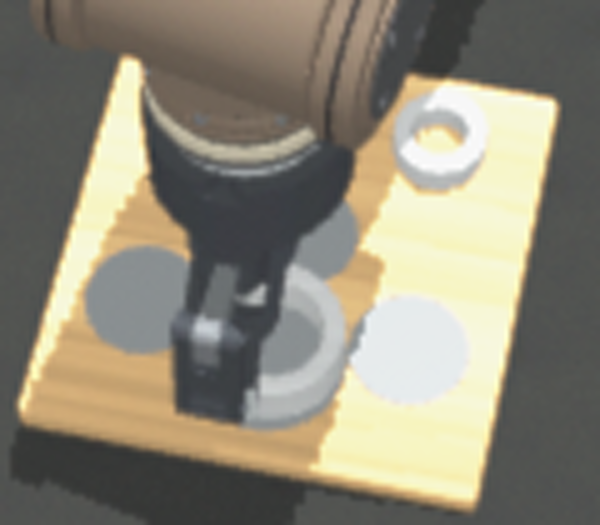

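The far finger is at (215,400) in the crop, just outside the ring's far edge, and the near finger is at (255,295). The jaws straddle the ring, so I'll finish the descent and close.

>>> {"method": "drive_tool", "body": {"series": [[[0.2,-0.02,-0.07],[0,0.3,-0.4]],[[0.2,0,0],[0,0,0]],[[0.1,0,0],[0,0,0]],[[0,0,0],[0,0,0]]]}}

```text
time: 27.45
eef_pos: [0.6321, 0.0013, 0.0315]
tcp_rot: [0.501, 0.499, -0.498, 0.502]
contact_force: [-0.5, 0.3, -0.3]
opening: 0.999
```

```bash
python3 -c "
from h import *
go(.63,.001,.03)"
```

```text
t 27.45 pos [0.6321 0.0013 0.0315] need shift units [ 0.03  -0.043  0.006] turn to yaw0 [ 0.11  0.04 -0.29] open 0.999 F [-0.5  0.3 -0.3]
```

>>> {"method": "drive_tool", "body": {"series": [[[0.04,-0.04,0],[0,0,-0.2]],[[0,0,0],[0,0,0]]]}}

```text
time: 27.65
eef_pos: [0.6301, 0.0014, 0.0294]
tcp_rot: [0.5, 0.5, -0.499, 0.501]
contact_force: [0.2, 0.3, -0.6]
opening: 0.998
```

>>> {"method": "drive_tool", "body": {"series": [[[0,0,0],[0,0,0]],[[0,0,0],[0,0,0]],[[0,0,0],[0,0,0]],[[0,0,0],[0,0,0]],[[0,0,0],[0,0,0]]], "grip": -1, "newtons": 50}}

```text
time: 28.15
eef_pos: [0.6309, 0.0013, 0.0307]
tcp_rot: [0.5, 0.499, -0.499, 0.502]
contact_force: [0.2, 0.4, -0.3]
opening: 0.688
```

```bash
python3 -c "
from h import *
go(.63,.001,.03);s=cam('scene');t=cam('top');crop(s,'s18',215,175,120,105,5)"
```

```text
t 28.15 pos [0.6309 0.0013 0.0307] need shift units [ 0.014 -0.019  0.006] turn to yaw0 [ 0.12  0.06 -0.22] open 0.688 F [ 0.2  0.4 -0.3]
```

View pics/s18.png

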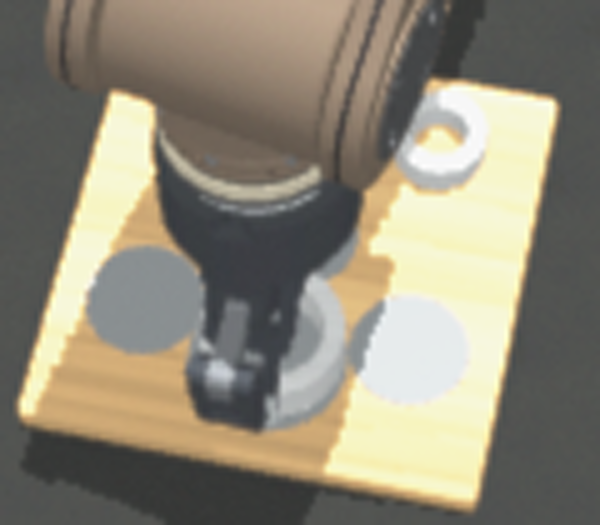

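The fingers are closed on the ring, opening 0.688 (about 58.5 mm). I'll lift it.

>>> {"method": "drive_tool", "body": {"series": [[[-0.2,0,0],[0,0,0]],[[-0.35,0,0],[0,0,0]],[[-0.35,0,0],[0,0,0]],[[-0.35,0,0],[0,0,0]],[[-0.35,0,0],[0,0,0]]]}}

```text
time: 28.75
eef_pos: [0.6257, 0.0021, 0.1083]
tcp_rot: [0.497, 0.503, -0.502, 0.498]
contact_force: [0.0, -0.8, -2.7]
opening: 0.688
```

>>> {"method": "drive_tool", "body": {"series": [[[0,-0.1,-0.3],[0,0,0]],[[0,-0.17,-0.5],[0,0,0]],[[0,-0.2,-0.6],[0,0,0]],[[0,-0.2,-0.6],[0,0,0]],[[0,-0.2,-0.6],[0,0,0]]]}}

```text
time: 29.25
eef_pos: [0.5801, 0.1355, 0.1096]
tcp_rot: [-0.499, -0.501, 0.503, -0.496]
contact_force: [-0.3, 0.3, -2.9]
opening: 0.686
```

```bash
python3 -c "
from h import *
go(.5295,.297,.11);s=cam('scene');crop(s,'s19',265,150,200,150,4)"
```

```text
t 29.25 pos [0.5801 0.1355 0.1096] need shift units [ 3.000e-03 -1.028e+00 -3.226e+00] turn to yaw0 [-0.29 -0.05  0.47] open 0.686 F [-0.3  0.3 -2.9]
```

View pics/s19.png

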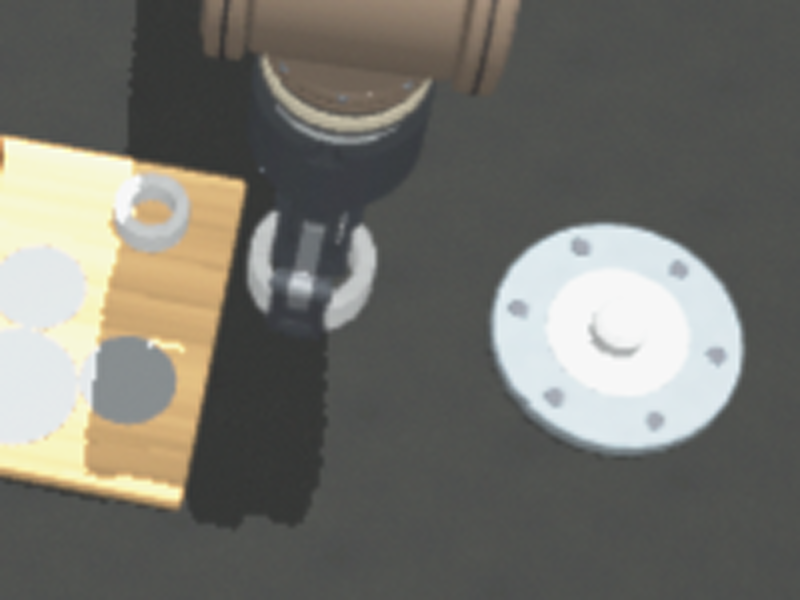

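The ring hangs level in the jaws at (312,270) in the crop, and the fixture is clear. I'll go on to the fixture.

>>> {"method": "drive_tool", "body": {"series": [[[0,-0.2,-0.6],[0,0,0]],[[0,-0.2,-0.6],[-0.2,0,0.4]],[[0,-0.2,-0.6],[0,0,0]],[[0,-0.2,-0.6],[0,0,0]],[[0,-0.15,-0.4],[0,0,0]]]}}

```text
time: 29.8
eef_pos: [0.5209, 0.2873, 0.1044]
tcp_rot: [0.497, 0.505, -0.502, 0.496]
contact_force: [0.3, -0.3, -3.1]
opening: 0.685
```

>>> {"method": "drive_tool", "body": {"series": [[[0,0,-0.1],[0,0,0]],[[0,0,0],[0,0,0]],[[0,0,0],[0,0,0]]]}}

```text
time: 30.1
eef_pos: [0.5166, 0.295, 0.1017]
tcp_rot: [0.493, 0.507, -0.503, 0.497]
contact_force: [0.0, -0.4, -2.6]
opening: 0.687
```

```bash
python3 -c "
from h import *
go(.53,.297,.06)"
```

```text
t 30.1 pos [0.5166 0.295  0.1017] need shift units [ 0.828  0.285 -0.037] turn to yaw0 [ 0.46 -0.09  1.13] open 0.687 F [ 0.  -0.4 -2.6]
```

>>> {"method": "drive_tool", "body": {"series": [[[0.2,0.15,-0.02],[0.4,0,0.6]],[[0.3,0.13,-0.02],[0,0,0.5]],[[0.3,0,0],[0,0,0]],[[0,0,0],[0,0,0]],[[0,0,0],[0,0,0]]]}}

```text
time: 30.6
eef_pos: [0.5332, 0.2929, 0.0576]
tcp_rot: [0.502, 0.498, -0.501, 0.499]
contact_force: [-0.3, 0.3, -2.8]
opening: 0.688
```

```bash
python3 -c "
from h import *
go(.53,.297,.06)"
```

```text
t 30.6 pos [0.5332 0.2929 0.0576] need shift units [-0.048 -0.064 -0.081] turn to yaw0 [-0.35 -0.02 -0.03] open 0.688 F [-0.3  0.3 -2.8]
```

>>> {"method": "drive_tool", "body": {"series": [[[0,-0.06,-0.08],[-0.2,0,0]],[[0,0,0],[0,0,0]],[[0,0,0],[0,0,0]]]}}

```text
time: 30.9
eef_pos: [0.5304, 0.297, 0.0583]
tcp_rot: [0.501, 0.499, -0.5, 0.499]
contact_force: [0.5, 0.7, -3.0]
opening: 0.689
```

```bash
python3 -c "
from h import *
go(.53,.297,.06)
s=cam('scene');t=cam('top');crop(s,'s20',375,180,90,85,7);crop(t,'t20',110,190,80,80,7)
for z in(.028,.042):
  for c,n in((s,(375,180)),(t,(110,190))): print(z,[((proj(c,(.53+30e-3*a,.297+30e-3*b,z))-n)*7).round(0).tolist() for a,b in((0,0),(1,0),(0,1),(0,-1))])
"
```

```text
t 30.9 pos [0.5304 0.297  0.0583] need shift units [-0.034 -0.007 -0.001] turn to yaw0 [-0.19 -0.04 -0.07] open 0.689 F [ 0.5  0.7 -3. ]
0.028 [[322.0, 341.0], [310.0, 431.0], [425.0, 362.0], [221.0, 320.0]]
0.028 [[259.0, 257.0], [258.0, 166.0], [168.0, 259.0], [350.0, 254.0]]
0.042 [[333.0, 319.0], [320.0, 410.0], [436.0, 340.0], [230.0, 298.0]]
0.042 [[248.0, 255.0], [247.0, 163.0], [155.0, 257.0], [340.0, 252.0]]
```

View pics/s20.png

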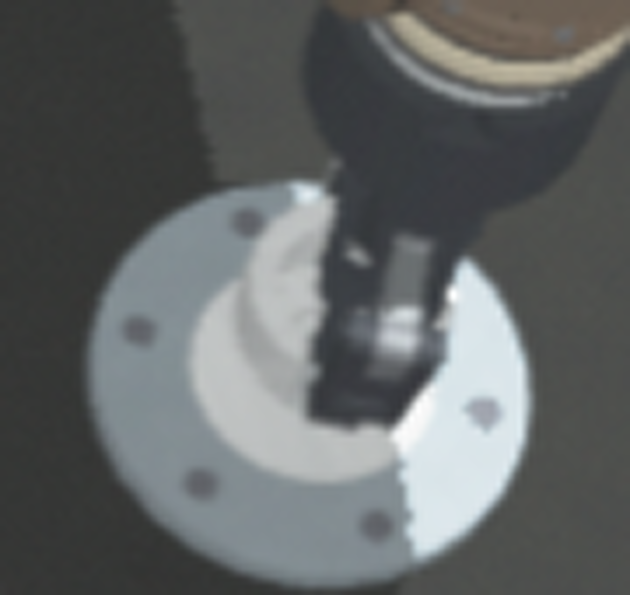

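View pics/t20.png

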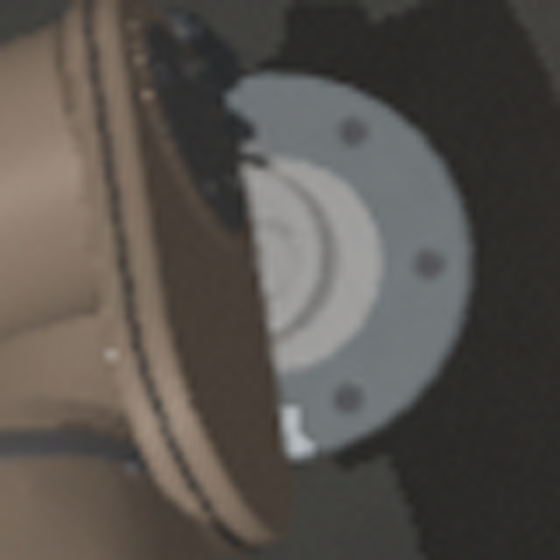

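In the scene crop the ring sits over the white disc's centre, with its left edge at (250,290). In the top crop its right edge is at (332,255). Both agree with the spigot's axis to about 2 mm, and the clearance is 6 mm. I'll lower gently and watch the force.

>>> {"method": "drive_tool", "body": {"series": [[[0.08,0,0],[0,0,0]],[[0.08,0,0],[0,0,0]],[[0.08,0,0],[0,0,0]],[[0.06,0,0],[0,0,0]],[[0,0,0],[0,0,0]]]}}

```text
time: 31.5
eef_pos: [0.5306, 0.2972, 0.0426]
tcp_rot: [0.502, 0.499, -0.5, 0.5]
contact_force: [-0.8, -0.4, -2.6]
opening: 0.69
```

```bash
python3 -c "
from h import *
go(.53,.297,.0277)"
```

```text
t 31.5 pos [0.5306 0.2972 0.0426] need shift units [ 0.298 -0.013  0.005] turn to yaw0 [-0.17 -0.06 -0.13] open 0.69 F [-0.8 -0.4 -2.6]
```

>>> {"method": "drive_tool", "body": {"series": [[[0.05,-0.01,0],[0,0,0]],[[0.05,0,0],[0,0,0]],[[0.05,0,0],[0,0,0]],[[0.04,0,0],[0,0,0]],[[0,0,0],[0,0,0]]]}}

```text
time: 32.0
eef_pos: [0.53, 0.2972, 0.032]
tcp_rot: [0.501, 0.499, -0.5, 0.5]
contact_force: [-0.6, -0.2, -1.8]
opening: 0.687
```

```bash
python3 -c "
from h import *
go(.53,.297,.0277)"
```

```text
t 32.0 pos [0.53   0.2972 0.032 ] need shift units [ 0.087 -0.001  0.004] turn to yaw0 [-0.17 -0.05 -0.11] open 0.687 F [-0.6 -0.2 -1.8]
```

The ring has passed the spigot's top without contact; its underside is at about 0.016. Now the last few mm.

>>> {"method": "drive_tool", "body": {"series": [[[0.03,0,0],[0,0,0]],[[0.02,0,0],[0,0,0]],[[0.02,0,0],[0,0,0]]]}}

```text
time: 32.3
eef_pos: [0.5304, 0.2973, 0.0286]
tcp_rot: [0.502, 0.499, -0.5, 0.5]
contact_force: [0.5, 0.2, -1.8]
opening: 0.688
```

>>> {"method": "drive_tool", "body": {"series": [[[0.02,0,0],[0,0,0]],[[0.01,0,0],[0,0,0]]]}}

```text
time: 32.5
eef_pos: [0.5304, 0.2973, 0.0277]
tcp_rot: [0.502, 0.499, -0.5, 0.5]
contact_force: [-2.0, -1.8, 3.3]
opening: 0.687
```

The ring touched at exactly the expected height, TCP z 0.0277. I'll release it.

>>> {"method": "drive_tool", "body": {"series": [[[0,0,0],[0,0,0]],[[0,0,0],[0,0,0]],[[0,0,0],[0,0,0]],[[0,0,0],[0,0,0]]], "grip": 1}}

```text
time: 32.9
eef_pos: [0.5323, 0.298, 0.0295]
tcp_rot: [0.503, 0.498, -0.498, 0.5]
contact_force: [0.1, 0.5, 0.8]
opening: 1.001
```

```bash
python3 -c "
from h import *
go(.53,.297,.0277)"
```

```text
t 32.9 pos [0.5323 0.298  0.0295] need shift units [ 0.036 -0.047  0.021] turn to yaw0 [-0.17 -0.15 -0.4 ] open 1.001 F [0.1 0.5 0.8]
```

>>> {"method": "drive_tool", "body": {"series": [[[-0.2,-0.03,0],[0,0,0]],[[-0.4,0,0],[0,0,0]],[[-0.5,0,0],[0,0,0]],[[-0.7,0,0],[0,0,0]],[[-0.8,0,0],[0,0,0]]]}}

```text
time: 33.4
eef_pos: [0.5255, 0.2961, 0.1582]
tcp_rot: [-0.499, -0.5, 0.503, -0.498]
contact_force: [0.2, 0.2, -0.4]
opening: 1.001
```

>>> {"method": "drive_tool", "body": {"series": [[[-0.4,-0.1,0.7],[0,0,0]],[[-0.4,-0.1,0.8],[0,0,0]],[[0,-0.1,0.8],[0,0,0]],[[0,-0.1,0.8],[0,0,0]],[[0,-0.1,0.8],[0,0,0]]], "grip": 0.3}}

```text
time: 33.9
eef_pos: [0.5045, 0.1009, 0.2146]
tcp_rot: [0.504, 0.498, -0.493, 0.506]
contact_force: [0.5, -1.0, -0.6]
opening: 0.653
```

```bash
python3 -c "
from h import *
go(.4793,-.2878,.19)
s=cam('scene');t=cam('top');crop(s,'s21',375,190,90,85,6);crop(t,'t21',110,190,80,80,7)
"
```

```text
t 33.9 pos [0.5045 0.1009 0.2146] need shift units [ 0.458 -0.565  7.772] turn to yaw0 [ 0.38 -0.18 -1.08] open 0.653 F [ 0.5 -1.  -0.6]
```

View pics/s21.png

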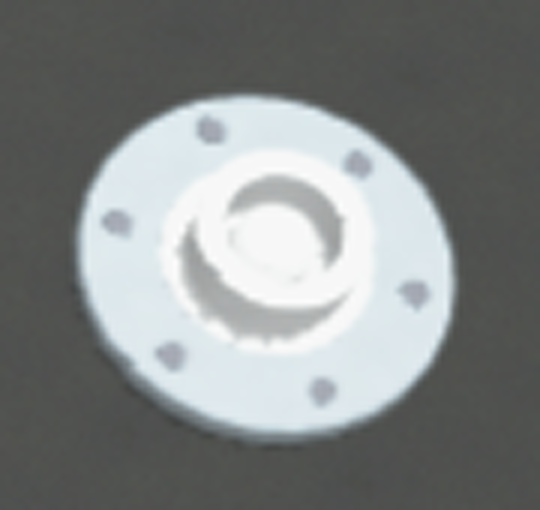

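View pics/t21.png

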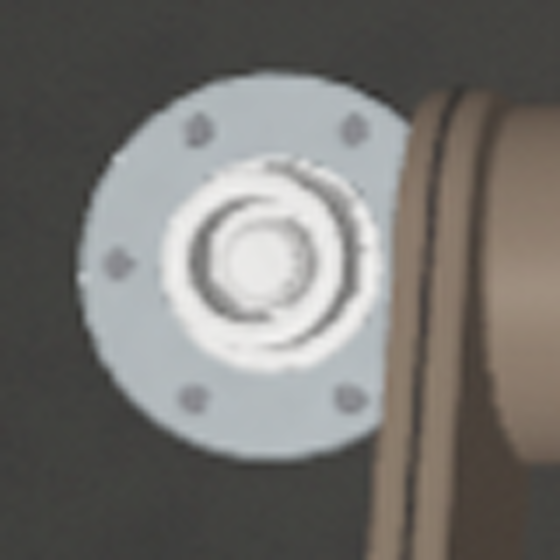

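The ring lies flat over the spigot: the bore surrounds it at (258,260) in the top crop and the outline is concentric to about 2 mm. Next I'll fetch the hex gauge from the near slot.

>>> {"method": "drive_tool", "body": {"series": [[[0,-0.05,0.8],[0,0,0]],[[0,-0.05,0.8],[0.3,-0.1,-0.5]],[[0,-0.05,0.8],[0,0,-0.5]],[[0,-0.05,0.8],[0,0,0]],[[0,-0.05,0.8],[0,0,0]]]}}

```text
time: 34.5
eef_pos: [0.4919, -0.1024, 0.2178]
tcp_rot: [0.501, 0.5, -0.497, 0.502]
contact_force: [0.2, -0.2, -0.4]
opening: 0.653
```

>>> {"method": "drive_tool", "body": {"series": [[[0,-0.05,0.8],[0,0,0]],[[0,-0.05,0.8],[0,0,0]],[[0,-0.05,0.6],[0,0,0]],[[0,-0.05,0.5],[0,0,0]],[[0,0,0.2],[0,0,0]]]}}

```text
time: 35.0
eef_pos: [0.4826, -0.2542, 0.2212]
tcp_rot: [0.503, 0.497, -0.497, 0.504]
contact_force: [0.5, 0.2, 0.1]
opening: 0.648
```

```bash
python3 -c "
from h import *
go(.4793,-.2878,.19)"
```

```text
t 35.0 pos [ 0.4826 -0.2542  0.2212] need shift units [ 0.623 -0.075  0.672] turn to yaw0 [ 0.09  0.02 -0.71] open 0.648 F [0.5 0.2 0.1]
```

>>> {"method": "drive_tool", "body": {"series": [[[0,-0.08,0.4],[0,0,-0.5]],[[0.2,0,0.25],[0,0,0]],[[0.3,0,0],[0,0,0]],[[0.2,0,0],[0,0,0]],[[0,0,0],[0,0,0]]]}}

```text
time: 35.5
eef_pos: [0.48, -0.2845, 0.1832]
tcp_rot: [0.501, 0.5, -0.498, 0.501]
contact_force: [0.3, 0.8, 0.3]
opening: 0.653
```

```bash
python3 -c "
from h import *
go(.4793,-.2878,.0608)"
```

```text
t 35.5 pos [ 0.48   -0.2845  0.1832] need shift units [ 2.447 -0.024  0.073] turn to yaw0 [ 0.16 -0.17 -0.24] open 0.653 F [0.3 0.8 0.3]
```

>>> {"method": "drive_tool", "body": {"series": [[[0.2,-0.02,0.07],[0.1,-0.1,-0.2]],[[0.3,0,0],[0,0,0]],[[0.3,0,0],[0,0,0]],[[0.3,0,0],[0,0,0]],[[0.1,0,0],[0,0,0]]]}}

```text
time: 36.0
eef_pos: [0.4793, -0.2851, 0.118]
tcp_rot: [0.5, 0.502, -0.498, 0.501]
contact_force: [-0.2, 0.5, -0.4]
opening: 0.649
```

```bash
python3 -c "
from h import *
go(.4793,-.2878,.0608)
s=cam('scene');crop(s,'s22',85,115,200,150,4)"
```

```text
t 36.0 pos [ 0.4793 -0.2851  0.118 ] need shift units [ 1.143 -0.     0.057] turn to yaw0 [ 0.23 -0.12 -0.01] open 0.649 F [-0.2  0.5 -0.4]
```

View pics/s22.png

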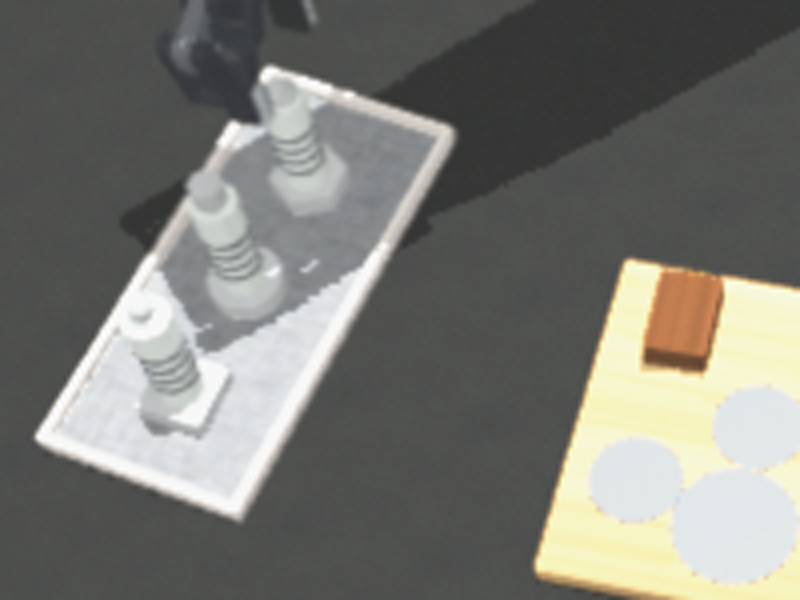

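The fingers straddle the top of the hex gauge at (285,90) in the crop, and all three gauges are upright. I'll descend.

>>> {"method": "drive_tool", "body": {"series": [[[0.25,0,0.06],[0.2,0,0]],[[0.3,0,0],[0,0,0]],[[0.3,0,0],[0,0,0]],[[0.2,0,0],[0,0,0]],[[0,0,0],[0,0,0]]]}}

```text
time: 36.55
eef_pos: [0.4798, -0.2885, 0.0615]
tcp_rot: [0.501, 0.5, -0.499, 0.5]
contact_force: [0.2, -0.2, -0.2]
opening: 0.652
```

```bash
python3 -c "
from h import *
go(.4793,-.2878,.0608)"
```

```text
t 36.55 pos [ 0.4798 -0.2885  0.0615] need shift units [ 0.014 -0.009 -0.014] turn to yaw0 [ 0.02 -0.07 -0.06] open 0.652 F [ 0.2 -0.2 -0.2]
```

>>> {"method": "drive_tool", "body": {"series": [[[0.02,-0.01,-0.015],[0,0,0]],[[0,0,0],[0,0,0]]]}}

```text
time: 36.75
eef_pos: [0.4794, -0.288, 0.0605]
tcp_rot: [0.501, 0.5, -0.499, 0.5]
contact_force: [-0.1, 0.2, -0.6]
opening: 0.651
```

>>> {"method": "drive_tool", "body": {"series": [[[0,0,0],[0,0,0]],[[0,0,0],[0,0,0]],[[0,0,0],[0,0,0]],[[0,0,0],[0,0,0]],[[0,0,0],[0,0,0]]], "grip": -1, "newtons": 40}}

```text
time: 37.25
eef_pos: [0.4801, -0.2884, 0.0619]
tcp_rot: [0.501, 0.499, -0.499, 0.501]
contact_force: [0.2, -1.1, -1.8]
opening: 0.282
```

```bash
python3 -c "
from h import *
go(.4793,-.2878,.0608)"
```

```text
t 37.25 pos [ 0.4801 -0.2884  0.0619] need shift units [ 0.022 -0.015 -0.012] turn to yaw0 [ 0.02  0.04 -0.2 ] open 0.282 F [ 0.2 -1.1 -1.8]
```

>>> {"method": "drive_tool", "body": {"series": [[[-0.2,0,0],[0,0,0]],[[-0.35,0,0],[0,0,0]],[[-0.4,0,0],[0,0,0]],[[-0.4,0,0],[0,0,0]],[[-0.2,0,0],[0,0,0]]]}}

```text
time: 37.75
eef_pos: [0.4781, -0.2868, 0.1409]
tcp_rot: [0.5, 0.501, -0.499, 0.499]
contact_force: [0.1, 0.3, -1.4]
opening: 0.285
```

>>> {"method": "drive_tool", "body": {"series": [[[0,0,-0.4],[0,0,0]],[[0,0.2,-0.5],[0,0,0]],[[0,0.25,-0.6],[0,0,0]],[[0,0.25,-0.6],[0,0,0]],[[0,0.25,-0.6],[0,0,0]]]}}

```text
time: 38.25
eef_pos: [0.5252, -0.148, 0.1422]
tcp_rot: [0.502, 0.499, -0.501, 0.497]
contact_force: [0.2, -0.4, -1.8]
opening: 0.279
```

```bash
python3 -c "
from h import *
go(.6171,.0575,.13)"
```

```text
t 38.25 pos [ 0.5252 -0.148   0.1422] need shift units [ 0.255  1.809 -4.122] turn to yaw0 [-0.42 -0.16  0.05] open 0.279 F [ 0.2 -0.4 -1.8]
```

>>> {"method": "drive_tool", "body": {"series": [[[0,0.26,-0.6],[-0.2,0,0]],[[0,0.26,-0.6],[-0.2,-0.1,0]],[[0,0.26,-0.6],[0,0,0]],[[0,0.26,-0.6],[0,0,0]],[[0,0.26,-0.6],[0,0,0]]]}}

```text
time: 38.75
eef_pos: [0.5869, 0.0143, 0.138]
tcp_rot: [0.498, 0.504, -0.501, 0.497]
contact_force: [0.3, 0.4, -1.6]
opening: 0.281
```

>>> {"method": "drive_tool", "body": {"series": [[[0,0.2,-0.5],[0,0,0]],[[0,0.1,-0.2],[0,0,0]],[[0,0,0],[0,0,0]],[[0,0,0],[0,0,0]]]}}

```text
time: 39.15
eef_pos: [0.5989, 0.057, 0.1347]
tcp_rot: [0.495, 0.508, -0.5, 0.496]
contact_force: [-0.4, -0.8, -2.8]
opening: 0.281
```

```bash
python3 -c "
from h import *
go(.6171,.0575,.0719)"
```

```text
t 39.15 pos [0.5989 0.057  0.1347] need shift units [1.25e+00 3.86e-01 1.00e-03] turn to yaw0 [ 0.5  -0.37  0.99] open 0.281 F [-0.4 -0.8 -2.8]
```

>>> {"method": "drive_tool", "body": {"series": [[[0.1,0.2,0],[0.4,-0.3,0.8]],[[0.3,0.18,0],[0,0,0]],[[0.3,0,0],[0,0,0]],[[0.2,0,0],[0,0,0]],[[0,0,0],[0,0,0]]]}}

```text
time: 39.65
eef_pos: [0.6178, 0.0523, 0.0861]
tcp_rot: [-0.501, -0.499, 0.502, -0.498]
contact_force: [-0.7, 0.1, -2.6]
opening: 0.285
```

```bash
python3 -c "
from h import *
go(.6171,.0575,.0719)"
```

```text
t 39.65 pos [0.6178 0.0523 0.0861] need shift units [ 0.284 -0.014 -0.104] turn to yaw0 [-0.31  0.04  0.14] open 0.285 F [-0.7  0.1 -2.6]
```

>>> {"method": "drive_tool", "body": {"series": [[[0.05,-0.01,-0.1],[-0.2,0,0.1]],[[0.08,0,0],[0,0,0]],[[0.05,0,0],[0,0,0]],[[0,0,0],[0,0,0]]]}}

```text
time: 40.05
eef_pos: [0.6171, 0.0573, 0.0768]
tcp_rot: [-0.5, -0.499, 0.501, -0.5]
contact_force: [-0.3, 0.0, -2.7]
opening: 0.283
```

```bash
python3 -c "
from h import *
go(.6171,.0575,.0719)
s=cam('scene');crop(s,'s23',215,175,120,105,5)"
```

```text
t 40.05 pos [0.6171 0.0573 0.0768] need shift units [ 0.099 -0.001 -0.005] turn to yaw0 [-0.14  0.04  0.01] open 0.283 F [-0.3  0.  -2.7]
```

View pics/s23.png

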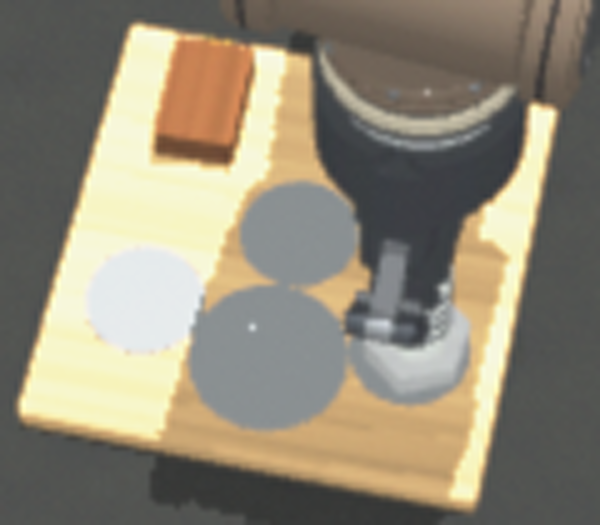

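The hex gauge's foot hovers over the +y circle at (412,345) in the crop. I'll set it down.

>>> {"method": "drive_tool", "body": {"series": [[[0.04,0,-0.01],[0,0,0]],[[0.03,0,0],[0,0,0]],[[0.02,0,0],[0,0,0]],[[0,0,0],[0,0,0]]]}}

```text
time: 40.5
eef_pos: [0.6181, 0.0578, 0.0735]
tcp_rot: [0.501, 0.499, -0.5, 0.5]
contact_force: [0.8, -0.9, -1.8]
opening: 0.282
```

>>> {"method": "drive_tool", "body": {"series": [[[0.02,0,0],[0,0,0]],[[0.01,0,0],[0,0,0]]]}}

```text
time: 40.7
eef_pos: [0.6184, 0.0578, 0.073]
tcp_rot: [0.501, 0.499, -0.5, 0.5]
contact_force: [-2.2, -0.6, 2.0]
opening: 0.284
```

>>> {"method": "drive_tool", "body": {"series": [[[0,0,0],[0,0,0]],[[0,0,0],[0,0,0]],[[0,0,0],[0,0,0]],[[0,0,0],[0,0,0]]], "grip": 0.3}}

```text
time: 41.1
eef_pos: [0.6198, 0.0577, 0.0742]
tcp_rot: [0.502, 0.497, -0.499, 0.501]
contact_force: [-0.3, -0.7, -0.0]
opening: 0.648
```

>>> {"method": "drive_tool", "body": {"series": [[[-0.2,0,0],[0,0,0]],[[-0.4,0,0],[0,0,0]],[[-0.5,0,0],[0,0,0]],[[-0.7,0,0],[0,0,0]],[[-0.7,0,0],[0,0,0]]]}}

```text
time: 41.6
eef_pos: [0.6154, 0.058, 0.1983]
tcp_rot: [-0.499, -0.501, 0.502, -0.498]
contact_force: [0.1, 0.2, 0.2]
opening: 0.652
```

>>> {"method": "drive_tool", "body": {"series": [[[0,-0.1,0.6],[0,0,0]],[[0,-0.15,0.8],[0,0,0]],[[0,-0.15,0.8],[0,0,0]],[[0,-0.15,0.8],[0,0,0]],[[0,-0.15,0.8],[0,0,0]]]}}

```text
time: 42.1
eef_pos: [0.5854, -0.1333, 0.2137]
tcp_rot: [0.501, 0.497, -0.495, 0.507]
contact_force: [-0.5, 0.1, -0.5]
opening: 0.648
```

```bash
python3 -c "
from h import *
go(.5516,-.2969,.19)
s=cam('scene');crop(s,'s24',215,175,120,105,5)"
```

```text
t 42.1 pos [ 0.5854 -0.1333  0.2137] need shift units [ 0.473 -0.71   3.266] turn to yaw0 [ 0.46  0.2  -0.97] open 0.648 F [-0.5  0.1 -0.5]
```

View pics/s24.png

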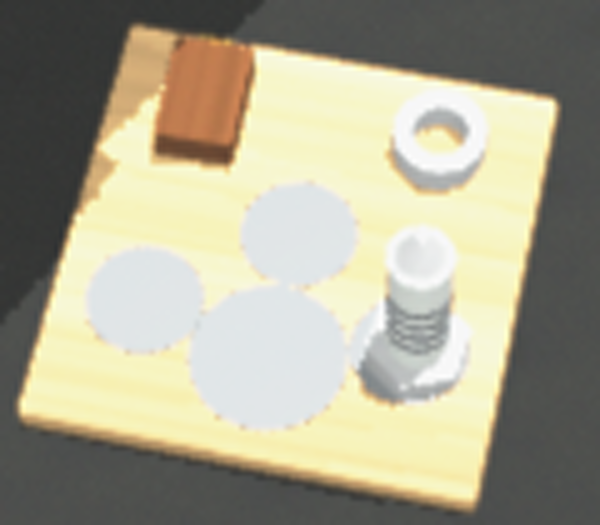

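The hex gauge is back upright on its own circle, with its top at (420,258) in the crop as at the start to within a few crop pixels. Next is the round gauge.

>>> {"method": "drive_tool", "body": {"series": [[[0,-0.14,0.7],[0,0,0]],[[0,-0.14,0.7],[0.3,0.2,-0.5]],[[0,-0.14,0.7],[0.2,0,-0.4]],[[0,-0.14,0.6],[0,0,0]],[[0,-0.1,0.4],[0,0,0]]]}}

```text
time: 42.65
eef_pos: [0.5506, -0.3, 0.2195]
tcp_rot: [-0.501, -0.495, 0.502, -0.502]
contact_force: [0.7, 0.0, -0.3]
opening: 0.65
```

>>> {"method": "drive_tool", "body": {"series": [[[0.2,0,0.15],[0,0,0]],[[0.2,0,0],[0,0,0]],[[0,0,0],[0,0,0]]]}}

```text
time: 42.95
eef_pos: [0.5503, -0.3095, 0.1992]
tcp_rot: [-0.502, -0.494, 0.503, -0.501]
contact_force: [-0.5, 0.7, 0.3]
opening: 0.652
```

```bash
python3 -c "
from h import *
go(.5516,-.2969,.0628)"
```

```text
t 42.95 pos [ 0.5503 -0.3095  0.1992] need shift units [ 2.727  0.004 -0.273] turn to yaw0 [-0.57  0.43 -0.4 ] open 0.652 F [-0.5  0.7  0.3]
```

>>> {"method": "drive_tool", "body": {"series": [[[0.1,0,-0.27],[-0.5,0.4,-0.4]],[[0.3,0,0],[0,0,0]],[[0.4,0,0],[0,0,0]],[[0.3,0,0],[0,0,0]],[[0,0,0],[0,0,0]]]}}

```text
time: 43.45
eef_pos: [0.5513, -0.2885, 0.1389]
tcp_rot: [0.498, 0.503, -0.498, 0.5]
contact_force: [0.1, 0.2, 0.3]
opening: 0.654
```

```bash
python3 -c "
from h import *
go(.5516,-.2969,.0628)"
```

```text
t 43.45 pos [ 0.5513 -0.2885  0.1389] need shift units [1.521 0.009 0.173] turn to yaw0 [ 0.38 -0.16  0.15] open 0.654 F [0.1 0.2 0.3]
```

>>> {"method": "drive_tool", "body": {"series": [[[0.2,0,0.17],[0.3,-0.1,0.1]],[[0.3,0,0],[0,0,0]],[[0.3,0,0],[0,0,0]],[[0.3,0,0],[0,0,0]],[[0.2,0,0],[0,0,0]]]}}

```text
time: 43.95
eef_pos: [0.5528, -0.2984, 0.0708]
tcp_rot: [0.5, 0.499, -0.499, 0.501]
contact_force: [0.2, 0.9, -0.2]
opening: 0.653
```

```bash
python3 -c "
from h import *
go(.5516,-.2969,.0628)"
```

```text
t 43.95 pos [ 0.5528 -0.2984  0.0708] need shift units [ 0.159 -0.024 -0.031] turn to yaw0 [ 0.08  0.1  -0.16] open 0.653 F [ 0.2  0.9 -0.2]
```

>>> {"method": "drive_tool", "body": {"series": [[[0.16,-0.02,-0.03],[0,0.1,-0.1]],[[0.02,0,0],[0,0,0]],[[0,0,0],[0,0,0]]]}}

```text
time: 44.25
eef_pos: [0.5505, -0.296, 0.0581]
tcp_rot: [0.5, 0.502, -0.5, 0.499]
contact_force: [-0.7, 0.5, -0.6]
opening: 0.651
```

>>> {"method": "drive_tool", "body": {"series": [[[0,0,0],[0,0,0]],[[0,0,0],[0,0,0]],[[0,0,0],[0,0,0]],[[0,0,0],[0,0,0]],[[0,0,0],[0,0,0]]], "grip": -1}}

```text
time: 44.75
eef_pos: [0.5511, -0.2963, 0.0593]
tcp_rot: [0.5, 0.501, -0.5, 0.5]
contact_force: [0.3, 0.9, -2.0]
opening: 0.278
```

```bash
python3 -c "
from h import *
go(.5516,-.2969,.0628)"
```

```text
t 44.75 pos [ 0.5511 -0.2963  0.0593] need shift units [-0.071  0.01   0.012] turn to yaw0 [ 0.08 -0.08  0.05] open 0.278 F [ 0.3  0.9 -2. ]
```

>>> {"method": "drive_tool", "body": {"series": [[[-0.2,0,0],[0,0,0]],[[-0.35,0,0],[0,0,0]],[[-0.4,0,0],[0,0,0]],[[-0.4,0,0],[0,0,0]],[[-0.2,0,0],[0,0,0]]]}}

```text
time: 45.25
eef_pos: [0.5485, -0.2944, 0.1369]
tcp_rot: [0.499, 0.504, -0.5, 0.496]
contact_force: [-0.1, 0.3, -2.4]
opening: 0.285
```

>>> {"method": "drive_tool", "body": {"series": [[[0,0,-0.4],[0,0,0]],[[0,0.05,-0.5],[0,0,0]],[[0,0.05,-0.6],[0,0,0]],[[0,0.05,-0.6],[0,0,0]],[[0,0.05,-0.6],[0,0,0]]]}}

```text
time: 45.75
eef_pos: [0.5574, -0.1555, 0.1383]
tcp_rot: [0.501, 0.503, -0.502, 0.495]
contact_force: [1.1, 0.8, -3.1]
opening: 0.282
```

```bash
python3 -c "
from h import *
go(.5744,-.003,.13)"
```

```text
t 45.75 pos [ 0.5574 -0.1555  0.1383] need shift units [ 0.185  0.326 -3.051] turn to yaw0 [-0.3  -0.41  0.47] open 0.282 F [ 1.1  0.8 -3.1]
```

>>> {"method": "drive_tool", "body": {"series": [[[0,0.09,-0.6],[-0.2,-0.2,0.2]],[[0,0.09,-0.6],[-0.1,-0.2,0.2]],[[0,0.09,-0.6],[0,0,0]],[[0,0.08,-0.5],[0,0,0]],[[0,0.05,-0.3],[0,0,0]]]}}

```text
time: 46.25
eef_pos: [0.5717, -0.012, 0.1338]
tcp_rot: [0.498, 0.505, -0.5, 0.497]
contact_force: [-0.2, -1.0, -3.3]
opening: 0.285
```

>>> {"method": "drive_tool", "body": {"series": [[[0,0,-0.1],[0,0,0]],[[0,0,0],[0,0,0]],[[0,0,0],[0,0,0]]]}}

```text
time: 46.55
eef_pos: [0.5691, -0.0031, 0.1317]
tcp_rot: [0.496, 0.508, -0.5, 0.496]
contact_force: [0.7, -1.1, -3.1]
opening: 0.281
```

```bash
python3 -c "
from h import *
go(.5744,-.003,.07)"
```

```text
t 46.55 pos [ 0.5691 -0.0031  0.1317] need shift units [1.232 0.126 0.008] turn to yaw0 [ 0.48 -0.41  0.93] open 0.281 F [ 0.7 -1.1 -3.1]
```

>>> {"method": "drive_tool", "body": {"series": [[[0.1,0.12,0],[0.4,-0.3,0.8]],[[0.3,0,0],[0,0,0]],[[0.3,0,0],[0,0,0]],[[0.2,0,0],[0,0,0]],[[0,0,0],[0,0,0]]]}}

```text
time: 47.05
eef_pos: [0.5747, -0.0063, 0.0819]
tcp_rot: [-0.501, -0.5, 0.501, -0.498]
contact_force: [0.5, 0.1, -3.4]
opening: 0.286
```

```bash
python3 -c "
from h import *
go(.5744,-.003,.07)"
```

```text
t 47.05 pos [ 0.5747 -0.0063  0.0819] need shift units [ 0.239 -0.006 -0.067] turn to yaw0 [-0.25 -0.06  0.14] open 0.286 F [ 0.5  0.1 -3.4]
```

>>> {"method": "drive_tool", "body": {"series": [[[0.05,-0.01,-0.07],[-0.2,0,0.1]],[[0.06,0,0],[0,0,0]],[[0.04,0,0],[0,0,0]],[[0,0,0],[0,0,0]]]}}

```text
time: 47.45
eef_pos: [0.5746, -0.0032, 0.074]
tcp_rot: [0.501, 0.5, -0.5, 0.499]
contact_force: [-0.7, -0.3, -3.8]
opening: 0.283
```

```bash
python3 -c "
from h import *
go(.5744,-.003,.07)"
```

```text
t 47.45 pos [ 0.5746 -0.0032  0.074 ] need shift units [ 0.079 -0.004 -0.003] turn to yaw0 [-0.09 -0.05  0.  ] open 0.283 F [-0.7 -0.3 -3.8]
```

>>> {"method": "drive_tool", "body": {"series": [[[0.04,-0.02,0],[0,0,0]],[[0.02,0,0],[0,0,0]],[[0.02,0,0],[0,0,0]]]}}

```text
time: 47.75
eef_pos: [0.5744, -0.0032, 0.071]
tcp_rot: [0.501, 0.499, -0.5, 0.5]
contact_force: [-0.4, -0.2, -3.3]
opening: 0.284
```

>>> {"method": "drive_tool", "body": {"series": [[[0.02,0,0],[0,0,0]],[[0.01,0,0],[0,0,0]]]}}

```text
time: 47.95
eef_pos: [0.5746, -0.0032, 0.0702]
tcp_rot: [0.501, 0.499, -0.5, 0.5]
contact_force: [-1.8, 0.2, 1.0]
opening: 0.277
```

Contact. Before opening I'll check that the fingers have room: they open along x, and the hex gauge is 75 mm away.

>>> {"method": "drive_tool", "body": {"series": [[[0,0,0],[0,0,0]],[[0,0,0],[0,0,0]],[[0,0,0],[0,0,0]],[[0,0,0],[0,0,0]]], "grip": 0.3}}

```text
time: 48.35
eef_pos: [0.577, -0.0037, 0.0726]
tcp_rot: [0.502, 0.497, -0.498, 0.502]
contact_force: [0.3, -0.3, -0.9]
opening: 0.649
```

>>> {"method": "drive_tool", "body": {"series": [[[-0.2,0,0],[0,0,0]],[[-0.4,0,0],[0,0,0]],[[-0.5,0,0],[0,0,0]],[[-0.7,0,0],[0,0,0]],[[-0.7,0,0],[0,0,0]]]}}

```text
time: 48.85
eef_pos: [0.5726, -0.0031, 0.1975]
tcp_rot: [-0.5, -0.501, 0.501, -0.498]
contact_force: [0.2, 0.2, 0.3]
opening: 0.649
```

>>> {"method": "drive_tool", "body": {"series": [[[0,0.1,0.6],[0,0,0]],[[0,0.14,0.8],[0,0,0]],[[0,0.14,0.8],[0,0,0]],[[0,0.14,0.8],[0,0,0]],[[0,0.14,0.8],[0,0,0]]]}}

```text
time: 49.35
eef_pos: [0.6116, -0.1946, 0.2133]
tcp_rot: [0.502, 0.497, -0.494, 0.508]
contact_force: [0.7, 0.3, 0.4]
opening: 0.646
```

```bash
python3 -c "
from h import *
go(.6251,-.3061,.19)
s=cam('scene');crop(s,'s25',215,175,120,105,5)"
```

```text
t 49.35 pos [ 0.6116 -0.1946  0.2133] need shift units [0.479 0.242 2.23 ] turn to yaw0 [ 0.49  0.19 -1.05] open 0.646 F [0.7 0.3 0.4]
```

View pics/s25.png

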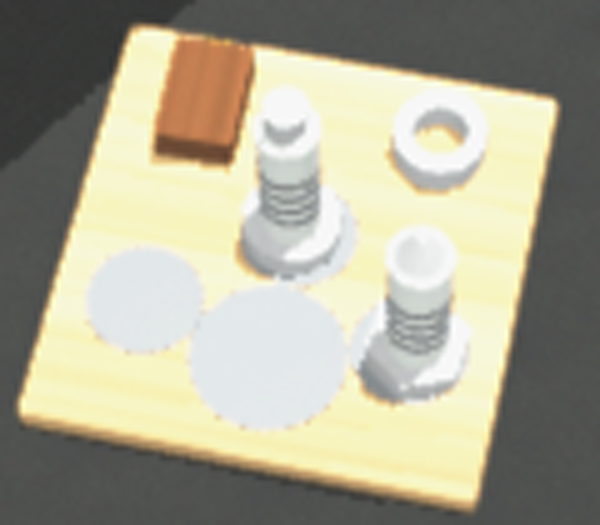

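The round gauge is back at (289,101) in the crop, matching the first picture. Last is the square gauge.

>>> {"method": "drive_tool", "body": {"series": [[[0,0.06,0.6],[0.3,0.2,-0.5]],[[0,0.06,0.6],[0.2,0,-0.5]],[[0,0.06,0.5],[0,0,0]],[[0,0.06,0.2],[0,0,0]],[[0,0,0],[0,0,0]]]}}

```text
time: 49.9
eef_pos: [0.6245, -0.3021, 0.2182]
tcp_rot: [-0.502, -0.495, 0.502, -0.501]
contact_force: [-0.1, 0.6, 0.2]
opening: 0.649
```

```bash
python3 -c "
from h import *
go(.6246,-.306,.0623)"
```

```text
t 49.9 pos [ 0.6245 -0.3021  0.2182] need shift units [ 3.118 -0.014  0.059] turn to yaw0 [-0.51  0.36 -0.31] open 0.649 F [-0.1  0.6  0.2]
```

>>> {"method": "drive_tool", "body": {"series": [[[0.2,0,0.05],[-0.4,0.3,-0.3]],[[0.4,0,0],[0,0,0]],[[0.4,0,0],[0,0,0]],[[0.4,0,0],[0,0,0]],[[0.1,0,0],[0,0,0]]]}}

```text
time: 50.4
eef_pos: [0.6253, -0.2984, 0.1411]
tcp_rot: [0.499, 0.501, -0.498, 0.501]
contact_force: [0.6, 0.6, -1.1]
opening: 0.649
```

```bash
python3 -c "
from h import *
go(.6246,-.306,.0623)"
```

```text
t 50.4 pos [ 0.6253 -0.2984  0.1411] need shift units [ 1.575 -0.016  0.153] turn to yaw0 [ 0.29 -0.06 -0.03] open 0.649 F [ 0.6  0.6 -1.1]
```

>>> {"method": "drive_tool", "body": {"series": [[[0.2,0,0.17],[0.2,0,0]],[[0.3,0,0],[0,0,0]],[[0.3,0,0],[0,0,0]],[[0.3,0,0],[0,0,0]],[[0.2,0,0],[0,0,0]]]}}

```text
time: 50.9
eef_pos: [0.6267, -0.3061, 0.0733]
tcp_rot: [0.5, 0.5, -0.498, 0.502]
contact_force: [-0.2, -0.3, -0.7]
opening: 0.648
```

```bash
python3 -c "
from h import *
go(.6246,-.306,.0623)"
```

```text
t 50.9 pos [ 0.6267 -0.3061  0.0733] need shift units [ 0.219 -0.042 -0.001] turn to yaw0 [ 0.22  0.02 -0.17] open 0.648 F [-0.2 -0.3 -0.7]
```

>>> {"method": "drive_tool", "body": {"series": [[[0.12,-0.04,0],[0.2,0,-0.2]],[[0.05,0,0],[0,0,0]],[[0,0,0],[0,0,0]]]}}

```text
time: 51.2
eef_pos: [0.6235, -0.3055, 0.0613]
tcp_rot: [0.499, 0.502, -0.501, 0.498]
contact_force: [-0.2, -0.6, -0.2]
opening: 0.653
```

>>> {"method": "drive_tool", "body": {"series": [[[0,0,0],[0,0,0]],[[0,0,0],[0,0,0]],[[0,0,0],[0,0,0]],[[0,0,0],[0,0,0]],[[0,0,0],[0,0,0]]], "grip": -1}}

```text
time: 51.7
eef_pos: [0.624, -0.3058, 0.0626]
tcp_rot: [0.5, 0.501, -0.5, 0.499]
contact_force: [1.4, -0.5, -0.7]
opening: 0.278
```

```bash
python3 -c "
from h import *
go(.6246,-.306,.0623)"
```

```text
t 51.7 pos [ 0.624  -0.3058  0.0626] need shift units [0.005 0.011 0.004] turn to yaw0 [ 0.   -0.04  0.13] open 0.278 F [ 1.4 -0.5 -0.7]
```

>>> {"method": "drive_tool", "body": {"series": [[[-0.2,0,0],[0,0,0]],[[-0.35,0,0],[0,0,0]],[[-0.4,0,0],[0,0,0]],[[-0.4,0,0],[0,0,0]],[[-0.1,0,0],[0,0,0]]]}}

```text
time: 52.2
eef_pos: [0.6234, -0.3053, 0.1396]
tcp_rot: [0.499, 0.502, -0.501, 0.498]
contact_force: [-0.1, -0.1, -2.4]
opening: 0.281
```

>>> {"method": "drive_tool", "body": {"series": [[[0,0,-0.4],[0,0,0]],[[0,0,-0.5],[0,0,0]],[[0,0,-0.6],[0,0,0]],[[0,0,-0.6],[0,0,0]],[[0,0,-0.6],[0,0,0]]]}}

```text
time: 52.7
eef_pos: [0.6229, -0.1669, 0.1419]
tcp_rot: [-0.501, -0.499, 0.502, -0.498]
contact_force: [0.1, 0.2, -2.8]
opening: 0.283
```

```bash
python3 -c "
from h import *
go(.6223,-.0546,.12)"
```

```text
t 52.7 pos [ 0.6229 -0.1669  0.1419] need shift units [ 0.441 -0.025 -2.245] turn to yaw0 [-0.35 -0.06  0.11] open 0.283 F [ 0.1  0.2 -2.8]
```

>>> {"method": "drive_tool", "body": {"series": [[[0,0.03,-0.6],[-0.2,0,0]],[[0,0.03,-0.5],[0,0,0]],[[0,0.03,-0.4],[0,0,0]],[[0,0.02,-0.3],[0,0,0]],[[0,0,0],[0,0,0]]]}}

```text
time: 53.2
eef_pos: [0.6244, -0.0632, 0.139]
tcp_rot: [0.498, 0.505, -0.5, 0.497]
contact_force: [0.1, 0.4, -2.6]
opening: 0.281
```

```bash
python3 -c "
from h import *
go(.6223,-.0546,.0733)"
```

```text
t 53.2 pos [ 0.6244 -0.0632  0.139 ] need shift units [ 1.316 -0.029 -0.163] turn to yaw0 [ 0.23 -0.37  0.53] open 0.281 F [ 0.1  0.4 -2.6]
```

>>> {"method": "drive_tool", "body": {"series": [[[0.1,-0.02,-0.16],[0.2,-0.3,0.5]],[[0.3,0,0],[0,0,0]],[[0.3,0,0],[0,0,0]],[[0.3,0,0],[0,0,0]],[[0,0,0],[0,0,0]]]}}

```text
time: 53.7
eef_pos: [0.6217, -0.0563, 0.0831]
tcp_rot: [-0.5, -0.5, 0.501, -0.499]
contact_force: [0.7, -0.3, -2.1]
opening: 0.281
```

```bash
python3 -c "
from h import *
go(.6223,-.0546,.0733)"
```

```text
t 53.7 pos [ 0.6217 -0.0563  0.0831] need shift units [ 0.197  0.012 -0.034] turn to yaw0 [-0.1  -0.02  0.15] open 0.281 F [ 0.7 -0.3 -2.1]
```

>>> {"method": "drive_tool", "body": {"series": [[[0.06,0,-0.03],[-0.1,0,0.1]],[[0.05,0,0],[0,0,0]],[[0.03,0,0],[0,0,0]],[[0,0,0],[0,0,0]]]}}

```text
time: 54.1
eef_pos: [0.6219, -0.056, 0.0748]
tcp_rot: [-0.5, -0.5, 0.501, -0.499]
contact_force: [0.0, 0.1, -2.9]
opening: 0.283
```

```bash
python3 -c "
from h import *
go(.6223,-.0546,.0733)"
```

```text
t 54.1 pos [ 0.6219 -0.056   0.0748] need shift units [ 0.029  0.009 -0.028] turn to yaw0 [-0.1  -0.02  0.08] open 0.283 F [ 0.   0.1 -2.9]
```

>>> {"method": "drive_tool", "body": {"series": [[[0.02,0,-0.03],[0,0,0]],[[0.01,0,0],[0,0,0]],[[0,0,0],[0,0,0]]]}}

```text
time: 54.4
eef_pos: [0.6229, -0.0546, 0.0747]
tcp_rot: [0.501, 0.499, -0.5, 0.5]
contact_force: [0.4, 0.2, -1.9]
opening: 0.281
```

>>> {"method": "drive_tool", "body": {"series": [[[0.02,0,0],[0,0,0]],[[0.01,0,0],[0,0,0]]]}}

```text
time: 54.6
eef_pos: [0.6232, -0.0546, 0.0736]
tcp_rot: [0.501, 0.499, -0.5, 0.5]
contact_force: [-0.6, 0.0, -1.9]
opening: 0.28
```

>>> {"method": "drive_tool", "body": {"series": [[[0.02,-0.02,0],[0,0,0]],[[0.01,0,0],[0,0,0]]]}}

```text
time: 54.8
eef_pos: [0.6231, -0.0546, 0.0737]
tcp_rot: [0.501, 0.498, -0.499, 0.501]
contact_force: [-1.4, -0.2, 0.3]
opening: 0.285
```

>>> {"method": "drive_tool", "body": {"series": [[[0.02,0,0],[0,0,0]]]}}

```text
time: 54.9
eef_pos: [0.6232, -0.0546, 0.0735]
tcp_rot: [0.501, 0.498, -0.5, 0.501]
contact_force: [-2.5, 0.3, 4.7]
opening: 0.284
```

>>> {"method": "drive_tool", "body": {"series": [[[0,0,0],[0,0,0]],[[0,0,0],[0,0,0]],[[0,0,0],[0,0,0]],[[0,0,0],[0,0,0]]], "grip": 0.3}}

```text
time: 55.3
eef_pos: [0.6243, -0.0551, 0.0741]
tcp_rot: [0.502, 0.497, -0.499, 0.502]
contact_force: [-0.2, -0.1, -0.5]
opening: 0.647
```

>>> {"method": "drive_tool", "body": {"series": [[[-0.2,0,0],[0,0,0]],[[-0.4,0,0],[0,0,0]],[[-0.5,0,0],[0,0,0]],[[-0.7,0,0],[0,0,0]],[[-0.7,0,0],[0,0,0]]]}}

```text
time: 55.8
eef_pos: [0.6196, -0.0541, 0.1975]
tcp_rot: [-0.499, -0.501, 0.502, -0.498]
contact_force: [0.3, -0.1, 0.7]
opening: 0.649
```

>>> {"method": "drive_tool", "body": {"series": [[[-0.2,0,0.6],[0,0,0]],[[-0.2,0,0.8],[0,0,0]],[[0,0,0.8],[0,0,0]],[[0,0,0.8],[0,0,0]],[[0,0,0.8],[0,0,0]]]}}

```text
time: 56.3
eef_pos: [0.6247, -0.2455, 0.2337]
tcp_rot: [0.5, 0.497, -0.495, 0.507]
contact_force: [0.8, 0.4, -0.6]
opening: 0.656
```

>>> {"method": "drive_tool", "body": {"series": [[[0,0,0.3],[0,0,0]],[[0,0,0],[0,0,0]],[[0,0,0],[0,0,0]]]}}

```text
time: 56.6
eef_pos: [0.6243, -0.2657, 0.2356]
tcp_rot: [0.502, 0.495, -0.497, 0.506]
contact_force: [0.6, 0.5, -1.0]
opening: 0.645
```

```bash
python3 -c "
from h import *
s=cam('scene');t=cam('top');crop(s,'s26',215,175,120,105,5);crop(t,'t26',225,150,100,100,6);cv2.imwrite('pics/s27.png',s['img'][:,:,::-1])
print(ctrl.get_state()['time'])
for n,o in(('s','scene0'),):
  a=cv2.imread('pics/scene0.png');
  for w in((215,175,335,280),):
    d=cv2.absdiff(a,s['img'][:,:,::-1])[w[1]:w[3],w[0]:w[2]].max(2); print('diff',(d>60).sum())
a=cv2.imread('pics/top0.png');d=cv2.absdiff(a,t['img'][:,:,::-1])[150:250,225:325].max(2); print('diff top',(d>60).sum())
"
```

```text
56.7
diff 290
diff top 24
```

View pics/s26.png

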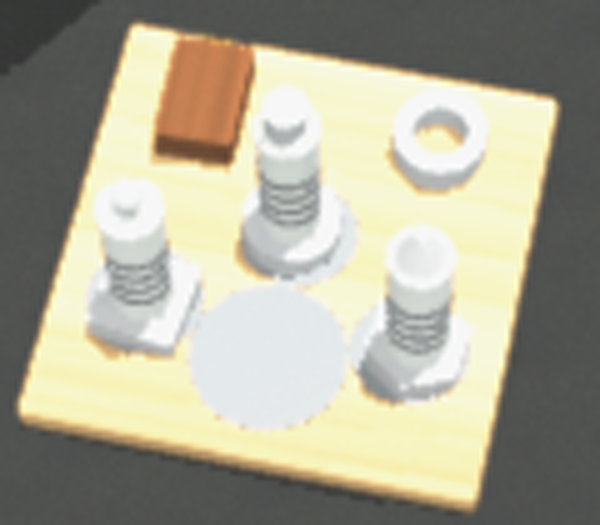

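View pics/t26.png

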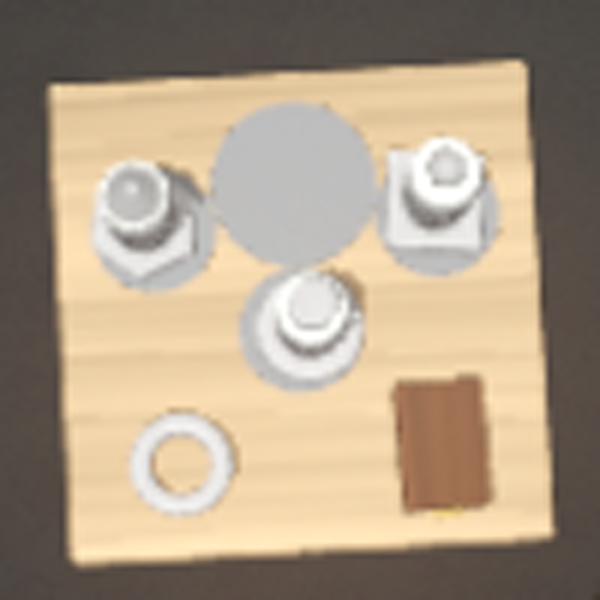

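View pics/s27.png

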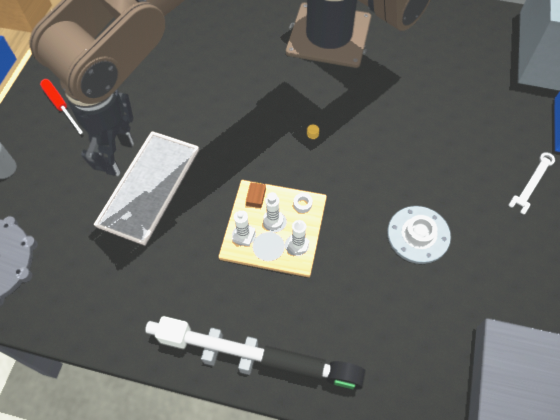

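```bash
python3 -c "
from h import *
s=cam('scene');t=cam('top')
S=lambda u,v:(215+(u+.5)/5-.5,175+(v+.5)/5-.5); T=lambda u,v:(225+(u+.5)/6-.5,150+(v+.5)/6-.5)
for n,a,b,z in[('hex',(418,238),(133,192),.119),('round',(289,101),(310,304),.119),('sq',(126,200),(446,166),.112)]:
    X,e=two(s,S(*a),t,T(*b)); print(n,X.round(4),round(e,4))
print('sq foot now',plane(t,T(435,201),.029),'before',plane(t,T(433,206),.029))
"
```

```text
hex [0.617  0.0581 0.1137] 0.002
round [ 0.5739 -0.0037  0.12  ] 0.0005
sq [ 0.6242 -0.0552  0.1083] 0.0016
sq foot now [ 0.6223296  -0.05450978  0.029     ] before [ 0.62038492 -0.05366697  0.029     ]
```

All three gauges are within about 3 mm of where they started and upright. The ring lies on the fixture and the arm is clear, so I'm handing in.

```bash
python3 -c "
from plant import ctrl
print(ctrl.sign_off(), ctrl.get_state()['time'])"
```

```text
the job is handed in; nothing more can be done
the job is handed in; nothing more can be done
```

The job is done and handed in at about 57 s on the robot's clock. I moved the square, round and hex gauges upright into the tray, put the large ring over the spigot, and stood each gauge back on its own circle.

- **Ring:** it touched the base at exactly the height expected for lying flat. The pictures show it flat around the spigot, concentric to about 2 mm.
- **Gauges:** all three stand upright. The hex and round gauges are back within about 1 mm of their starts. The square gauge is off by 2–3 mm in x, still about 3 mm from its circle's centre. I judged that acceptable and did not correct it.
- **Everything else:** the small ring and the case have not moved. Contact forces read at the end of each move stayed below about 7 N, and the arm was clear of everything at hand-in.
- **Disagreement between views:** my two-view heights for the hex and square gauge tops came out 4–5 mm low, because those tops are small and hard to mark. The positions across the board still agreed to about 2 mm.

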